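# Put a stripped camera lens away for the night

## Robot

A 7-joint arm with a two-finger parallel gripper is mounted at the origin on the work surface. World frame = base frame: x ahead of the robot, y to its left, z up, the work surface at z = 0. Lengths are in m, angles in rad, forces in N, time in s.
With the tool pointing down it reaches from about 0.4 to 0.85 m from the base axis. Payload 10.4 kg.
Tool frame: the origin (TCP) lies at the very end of the fingers, on their centre line; the grasp point (between the pads) lies 19 mm behind it; z points along the fingers, y is the line along which they close (so a half turn about z gives the same grasp; the last joint's range is limited). The gripper opens to 85 mm and grips with 20 to 120 N. Pads are 22 mm wide; open, the fingers measure 114 mm over their backs; the gripper's body (76 mm by 85 mm) begins 54 mm behind the grasp point. The pads swing forward as they close: fully open they stand 13 mm farther back than shut.
Start: joints at [1.158, 0.332, -0.065, 1.46, 0.022, 1.35, -0.088], TCP at [0.238, -0.578, 0.231] pointing down, gripper open.
Joint ranges: [-2.6, 2.6], [-0.5, 2.12], [-1.47, 1.34], [0.16, 2.42], [-1.27, 4.41], [0.06, 2.06], [-2.6, 2.6]. Speed limits (rad/s): [2.22, 2.22, 2.79, 2.79, 3.14, 3.14, 3.14].

## Interface

Orientations are given as a unit quaternion [x, y, z, w].
In Python, from workcell import manip, vision, order gives the robot as it stands. The module is installed in compiled form; this text tells all that it offers.
- The arm moves only by the tool move_arm, never from a script. Its argument "motion" is a list of rows, each a list of 3 entries, a list of its own where there are three numbers: the shift along the tool's x, y, z scaled (see below), then the turn, a rotation vector about the tool's x, y, z scaled (see below), then the opening, from -1 (shut) to 1 (fully open). In form: [[[dx, dy, dz], [wx, wy, wz], hand], ...]. A call has 1 to 12 rows; each row shifts and turns the commanded pose from where the row before left it, along the tool's axes as they then stand; what a row does not reach is not made up. The controller multiplies each number of a shift by 0.75 m and each number of a turn by pi/4 rad. A row lasts 1/10 s, in which the tool goes at most 50 mm and 8.59 degrees, less where a joint would pass 70% of its speed; a pose out of reach is approached as far as the arm can. A call with a number of a shift or a turn outside -1 to 1 is refused whole. A call with a gripper value outside its range is refused whole. The fingers move at their own pace and stop on an object; "newtons" is the grip in N (left out, the last holds). Time passes only in rows, so rows that do not move let the fingers close. It gives the time, the measured TCP pose, the force, the opening and the grip force at its end, in the units of the state.
- manip.get_obs(): the state, without advancing time (a new reading comes with each control period).
- vision.camera(name): name is "scene" or "top"; returns a dict with "pixels" (480x640x3 uint8, red, green, blue), "fx", "fy", "cx", "cy" (pixels), "R" (3x3) and "t" (3): a world point X has camera coordinates R X + t. Camera axes: x right, y down, z forward; pixel columns grow to the right and rows downward; lengths in m; the calibration is good to about 2 mm. A picture is of the moment at which its call begins. There is no depth.
- order.hand_in(): hands the job in; it is judged then, once.
The state is a dict: "clock": time; "joint_pos": joint angles; "joint_velocities": joint speeds; "tau": joint torques, N m; "position": TCP position; "ee_rot": TCP orientation; "ft_force": force on the tool from outside, world axes, zero at the start; "torque": the same for the moment, N m; "grip_width": opening from 0.0 (shut) to 1.0 (fully open); "grasp_force": force on a finger pad.
Only numpy, scipy, OpenCV 4.12 (cv2) and the standard library are available. Lean on these libraries where they do the work, as an engineer would, in place of code of your own. Each camera call takes 0.05 s, during which the arm holds its last target. There are 200 camera calls.

## Task

Put the stripped camera away for the night: tip out the bin with the red pull tab, drop every worn-out battery pack into it and push it back until it clicks shut. Put every brass lens cell in the aluminium pot and set the pot's lid on its rim, knob up, fully seated and level, so that no dust gets in. Keep the pot upright on the bench, leave the other two bins shut, and do not knock over or shove away the camera and tools lying about.

Things in the scene. Friction and masses are not known exactly. Their poses are not given: they have to be found in the camera images.
- bank: Grey bank of three green tilt-out bins, fixed on the bench: 118 deep (x), 338 wide (y), 158 mm high, open front to its -x. Origin: centre of its underside. The bins hinge on a rod along y at x -40, z 26 mm; the middle one has a red tab, the outer two (104 mm to either side) black tabs. Bin fronts at x -55, roof from x -35 back.
- bin_scrap (a joint): Tip angle of the red-tab bin: 0 shut, 0.7 fully tipped forward (stop). A spring plunger in the roof catches it: about 4 N at the tab pulls it free, and as much must push it through the last 0.12 rad until it clicks home (then under 0.03). Let go short of the click it stays ajar; let go half-way it may stay there; from 0.55 it drops fully open by itself and stays.
- bin_left (a joint): Tip angle of the outer bin on the bank's +y side (black tab); starts shut, same kind.
- bin_right (a joint): Tip angle of the outer bin on the bank's -y side (black tab); starts shut, same kind.
- bin_hinge (a point): On the hinge rod, middle of the red-tab bin; frame tips with it: x to its back, z up its front wall. In it (mm) the bin spans x -15..85, y -48..48; walls 3, front 4 thick and 115 high, back 65 high, sides 115 high up to x 25, 65 behind. Open top. Fully tipped, the mouth seen from above runs from 82 in front of the hinge to the roof's edge 5 behind it, front lip 104 above the bench.
- bin_tab (a point): In the red pull tab: upright fin 10 mm thick (y), 20 high, standing out 40 mm from the front wall near its top: x -55..-15, z 98..118 mm in the frame of bin_hinge; this point at x -40, z 108. Can be pinched across y from above and swung with the bin, turning between the fingers, or pushed.
- pot: Round open aluminium pot, outer diameter 102 mm, 66 mm high, walls 3 mm, floor 4 mm, 0.6 kg, loose on the bench. Origin: centre of its underside.
- lid: Aluminium lid of the pot: flange 112 mm across, 4 thick; locating plug below (89 across, 6 deep, tapered, about 3 mm of play in the pot); black knob on top (20 across, 25 high). Origin: centre of the plug's underside; flange z 6..10, knob top z 35 mm. Lies on its plug on the bench, knob up, 0.16 kg. Seated, its origin is 60 mm above the pot's.
- cell1: Lens cell: a glass lens in a short brass mount, a disc 34 mm in diameter and 16 mm high, 50 g. Origin: centre of its underside; z axis up through the glass. It may be absent (None).
- cell2: Lens cell: a glass lens in a short brass mount, a disc 34 mm in diameter and 16 mm high, 50 g. Origin: centre of its underside; z axis up through the glass. It may be absent (None).
- cell3: Lens cell: a glass lens in a short brass mount, a disc 34 mm in diameter and 16 mm high, 50 g. Origin: centre of its underside; z axis up through the glass. It may be absent (None).
- pack1: Worn-out camera battery pack: a black block with an orange wrap, 48 x 32 x 16 mm (x, y, z), 60 g, lying flat. Origin: centre of its underside. It may be absent (None).
- pack2: Worn-out camera battery pack: a black block with an orange wrap, 48 x 32 x 16 mm (x, y, z), 60 g, lying flat. Origin: centre of its underside. It may be absent (None).
- pack3: Worn-out camera battery pack: a black block with an orange wrap, 48 x 32 x 16 mm (x, y, z), 60 g, lying flat. Origin: centre of its underside. It may be absent (None).
- camera: Black camera body, 45 x 125 x 86 mm, standing at the back; bystander. Origin: centre of its underside.
- blower: Blue rubber blower bulb, 56 mm in diameter, standing, 112 mm high with its nozzle; bystander. Origin: centre of its underside.
- driver: Screwdriver with a yellow handle lying on the bench along its x; bystander.
- pliers: Red-handled pliers, 150 mm long, lying on the bench along their x; bystander.
- cap: Black lens cap, 54 mm in diameter, 8 mm thick, lying flat; bystander. Origin: centre of its underside.
- front_ring: Dark steel front ring of the lens, 60 mm outside, 50 mm inside, 6 mm high, lying flat; bystander. Origin: centre of its underside.
- jar: Small jar with a blue cap, 50 mm in diameter, 75 mm high; bystander. Origin: centre of its underside.

How it is judged:
On the way, in this order (a step that is already met when the one before it is completed fails the run):
1. the bin with the red tab is tipped out (value of joint bin_scrap above 0.5 rad), for 0.2 s.
2. every battery pack is in the bin (x of pack1 in the frame of bin_hinge between -0.015 and 0.088 m and y of pack1 in the frame of bin_hinge between -0.05 and 0.05 m and z of pack1 in the frame of bin_hinge between -0.002 and 0.105 m and x of pack2 in the frame of bin_hinge between -0.015 and 0.088 m and y of pack2 in the frame of bin_hinge between -0.05 and 0.05 m and z of pack2 in the frame of bin_hinge between -0.002 and 0.105 m and x of pack3 in the frame of bin_hinge between -0.015 and 0.088 m and y of pack3 in the frame of bin_hinge between -0.05 and 0.05 m and z of pack3 in the frame of bin_hinge between -0.002 and 0.105 m), for 0.2 s.
3. the bin is pushed back until it clicks (value of joint bin_scrap below 0.035 rad), for 0.3 s.
At the end, for the whole second after the job is handed in: Red-tab bin clicked shut (under 0.035 rad), every battery pack in it; other bins shut (under 0.1); every lens cell in the pot; pot upright on the bench, its lid on, knob up: within 6 mm of centre, seated within 2.5 mm, level within 0.04 rad; pot and lid at rest (all of step 2 and value of joint bin_scrap below 0.035 rad and horizontal distance between each of cell1, cell2, cell3 and pot below 0.048 m and z of cell1 in the frame of pot between -0.002 and 0.06 m and z of cell2 in the frame of pot between -0.002 and 0.06 m and z of cell3 in the frame of pot between -0.002 and 0.06 m and horizontal distance between lid and pot below 0.006 m and z of lid in the frame of pot between 0.057 and 0.0625 m and angle between each of lid, pot's own z axis and vertical below 0.04 rad and height (world z) of pot below 0.004 m and linear speed of each of lid, pot below 0.02 m/s and value of joint each of bin_left, bin_right below 0.1 rad); the robot touches nothing.
It fails at once if a bystander is knocked over or shoved more than 6 cm (distance of any of camera, blower, driver, pliers, cap, front_ring, jar from where it was at the start of the episode above 0.06 m or angle between any of camera, blower, jar's own z axis and vertical above 0.6 rad).
It fails at once if the pot is tipped over (angle between pot's own z axis and vertical above 0.5 rad).
Of cell1, cell2, cell3 only 2 to 3 are there at a start; the rules pass over those that are not, and their reading is None.
Of pack1, pack2, pack3 only 2 to 3 are there at a start; the rules pass over those that are not, and their reading is None.
At some moment in a run one of cell1, pack1, cell2, pack2, cell3, pack3, lid may be knocked a few centimetres aside while the robot is not near it.
Once in a run the grip may slacken for a moment while it holds something.
It also fails if it takes over 210 s, if anything falls off the work surface, if the arm or the gripper's body presses on something with over 40 N, if the wrist force passes 120 N, or if a joint passes its speed limit or range.

## Working session

There is one attempt and no reset: what is moved stays moved. The work goes in short steps, Python scripts to look and compute and a tool call to move; the robot and the scene stay as the last step left them, time stands still between calls to the robot, and variables do not carry over. Pictures are saved under pics/ and viewed, at most 14 in all, crops included, and the job is handed in when it is done.

Besides the shell and the picture viewer there is one more tool, called after "Emit:" as name(argument=value, ...) on one line, values as JSON. move_arm: Moves the arm, as the interface text tells. Its arguments: {"type":"object","properties":{"motion":{"type":"array"},"newtons":{"type":"number"}},"required":["motion"]}

```bash
mkdir -p pics; cat > h.py <<'E'
import numpy as np, cv2
from workcell import manip, vision, order
from scipy.spatial.transform import Rotation as Ro
def cam(n,save=None):
    c=vision.camera(n)
    if save: cv2.imwrite(f'pics/{save}.png',cv2.cvtColor(c['pixels'],cv2.COLOR_RGB2BGR))
    return c
def ray(c,u,v,z):
    R=np.array(c['R']);t=np.array(c['t']);o=-R.T@t
    d=R.T@np.array([(u-c['cx'])/c['fx'],(v-c['cy'])/c['fy'],1.])
    return o+d*(z-o[2])/d[2]
def proj(c,X):
    p=np.array(c['R'])@np.array(X)+np.array(c['t']);return c['fx']*p[0]/p[2]+c['cx'],c['fy']*p[1]/p[2]+c['cy']
E
python3 - <<'E'
from h import *
for n in('top','scene'):
    c=cam(n,n+'0'); R=np.array(c['R']);print(n,c['fx'],c['fy'],c['cx'],c['cy'],R.round(3).tolist(),(-R.T@np.array(c['t'])).round(3))
o=manip.get_obs();print(o)
E
```

```text
top 549.3433697280466 549.3433697280466 325.2689383488904 231.87157933669334 [[-0.026, -0.999, 0.032], [-0.996, 0.023, -0.085], [0.084, -0.034, -0.996]] [0.463 0.01  1.208]
scene 600.9795868561409 600.9795868561409 328.2373724536039 231.93548702105966 [[-0.524, 0.852, 0.014], [0.508, 0.325, -0.798], [-0.684, -0.41, -0.603]] [1.317 0.434 0.77 ]
{'clock': 0.1, 'joint_pos': array([ 1.15838661,  0.3328029 , -0.06469773,  1.46082677,  0.02158375,
        1.34988736, -0.08851273]), 'joint_velocities': array([-0.0013294 , -0.00232643, -0.00263755, -0.00161402, -0.000268  ,
       -0.00115688,  0.00126286]), 'tau': array([ 2.46428543e-03, -6.26745629e+01,  4.98141989e-02, -3.92430818e+01,
        1.63137750e-02,  7.01563025e-03,  3.09094446e-05]), 'position': array([ 0.23738868, -0.57781783,  0.23061368]), 'ee_rot': array([ 9.81065903e-01,  1.93673220e-01, -1.38158348e-04, -5.99189142e-04]), 'ft_force': array([-0.08809548,  0.14337967, -0.70853258]), 'torque': array([-0.00173812, -0.05734833,  0.05849466]), 'grasp_force': 0.0, 'grip_width': 1.0004020558065931}
```

View pics/top0.png

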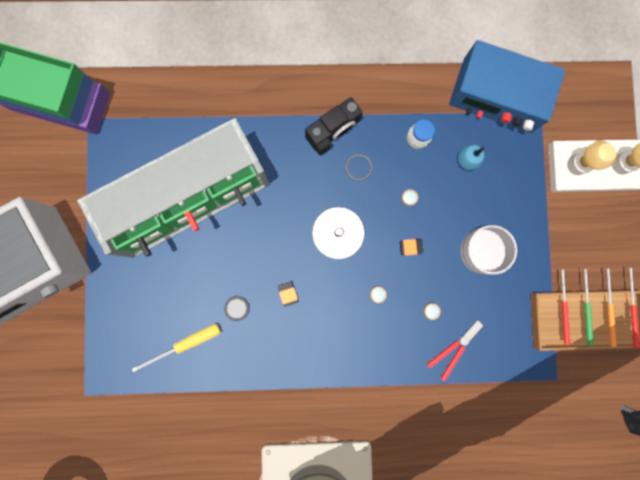

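View pics/scene0.png

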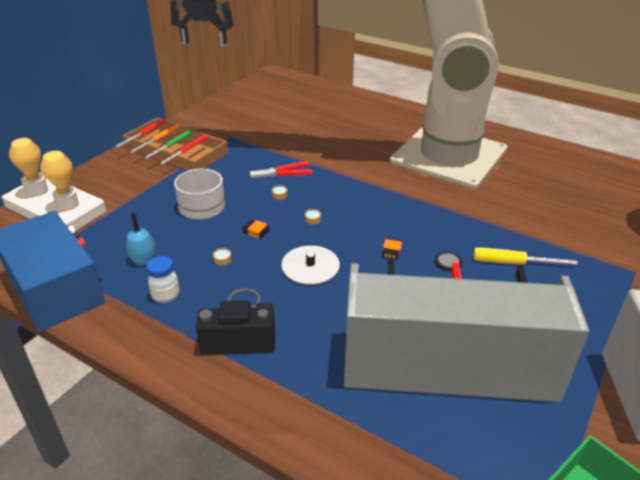

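Top view: three cells at about (410,198), (378,295), (432,311); two packs at (410,247) and (288,293). Lid at (338,232), pot at (489,250), bank around (175,185) with its red tab at (192,221). The scene view agrees and shows no third pack.

```bash
cat >> h.py <<'E'
def blobs(c,lo,hi,z,amin=30,roi=None):
    h=cv2.cvtColor(c['pixels'],cv2.COLOR_RGB2HSV); m=cv2.inRange(h,np.array(lo),np.array(hi))
    if roi: k=np.zeros_like(m);k[roi[1]:roi[3],roi[0]:roi[2]]=255;m&=k
    out=[]
    for q in cv2.findContours(m,cv2.RETR_EXTERNAL,cv2.CHAIN_APPROX_NONE)[0]:
        a=cv2.contourArea(q)
        if a>=amin:
            W=np.array([ray(c,u,v,z)[:2] for u,v in q[:,0]],np.float32)
            (x,y),(w,hh),an=cv2.minAreaRect(W*1000)
            g=cv2.minAreaRect(q)[0]
            out.append(dict(px=(round(g[0]),round(g[1])),a=a,c=(round(x,1),round(y,1)),s=(round(w,1),round(hh,1)),an=round(an,1)))
    return out
E
python3 - <<'E'
from h import *
c=cam('top')
R=(85,115,550,390)
for nm,lo,hi,z in [('orange',(5,150,120),(20,255,255),.016),('cells/lid/pot',(0,0,110),(180,110,255),.016),('red',(0,150,120),(4,255,255),.13)]:
    print(nm)
    for b in blobs(c,lo,hi,z,20,R):print(b)
print('lid top z .010',[b for b in blobs(c,(0,0,150),(180,80,255),.010,800,R)])
print('pot rim z .066',[b for b in blobs(c,(0,0,110),(180,80,255),.066,800,R)])
for n,b in (('a',(60,110,290,270)),('b',(360,170,530,350))):
    im=cv2.cvtColor(c['pixels'],cv2.COLOR_RGB2BGR)[b[1]:b[3],b[0]:b[2]]
    cv2.imwrite(f'pics/crop{n}.png',cv2.resize(im,None,fx=3.3,fy=3.3,interpolation=cv2.INTER_CUBIC))
E
```

```text
orange
cells/lid/pot
{'px': (541, 350), 'a': 28.0, 'c': (296.7, -492.3), 's': (35.5, 7.1), 'an': 80.9}
{'px': (488, 250), 'a': 2357.5, 'c': (516.6, -387.6), 's': (129.1, 112.0), 'an': 88.5}
{'px': (410, 197), 'a': 264.0, 'c': (636.2, -218.7), 's': (38.9, 42.7), 'an': 43.3}
{'px': (358, 167), 'a': 629.5, 'c': (705.3, -107.2), 's': (66.4, 62.6), 'an': 88.9}
{'px': (548, 162), 'a': 22.0, 'c': (708.7, -532.6), 's': (4.5, 86.1), 'an': 86.5}
{'px': (316, 132), 'a': 37.5, 'c': (786.5, -17.6), 's': (15.5, 15.8), 'an': 88.6}
{'px': (416, 139), 'a': 268.5, 'c': (766.2, -238.9), 's': (57.3, 46.9), 'an': 50.3}
{'px': (343, 129), 'a': 80.0, 'c': (790.2, -76.9), 's': (16.7, 61.6), 'an': 35.1}
{'px': (545, 190), 'a': 160.5, 'c': (646.6, -522.0), 's': (18.2, 321.3), 'an': 86.5}
{'px': (528, 125), 'a': 110.0, 'c': (793.5, -493.3), 's': (25.0, 27.9), 'an': 86.8}
{'px': (296, 252), 'a': 74579.0, 'c': (528.1, 37.7), 's': (899.7, 599.0), 'an': 90.0}
{'px': (88, 121), 'a': 33.5, 'c': (818.4, 482.2), 's': (26.8, 10.8), 'an': 0.6}
red
{'px': (452, 362), 'a': 86.5, 'c': (293.5, -268.4), 's': (6.5, 70.0), 'an
[... 287 characters left out ...]
6), 'a': 14438.0, 'c': (363.9, 114.9), 's': (540.6, 265.1), 'an': 88.2}, {'px': (492, 250), 'a': 2035.0, 'c': (515.7, -397.8), 's': (113.1, 114.4), 'an': 60.8}, {'px': (338, 232), 'a': 2206.0, 'c': (562.1, -58.4), 's': (116.4, 116.5), 'an': 88.6}, {'px': (169, 184), 'a': 8951.5, 'c': (676.4, 305.1), 's': (140.7, 391.5), 'an': 27.5}]
pot rim z .066 [{'px': (317, 326), 'a': 14746.0, 'c': (364.6, -12.0), 's': (759.6, 252.7), 'an': 88.2}, {'px': (488, 249), 'a': 2262.0, 'c': (515.4, -371.9), 's': (121.5, 105.2), 'an': 88.6}, {'px': (338, 232), 'a': 2206.0, 'c': (557.4, -55.2), 's': (110.9, 111.1), 'an': 88.6}, {'px': (203, 186), 'a': 9494.0, 'c': (663.5, 220.6), 's': (490.6, 294.5), 'an': 90.0}]
```

View pics/cropa.png

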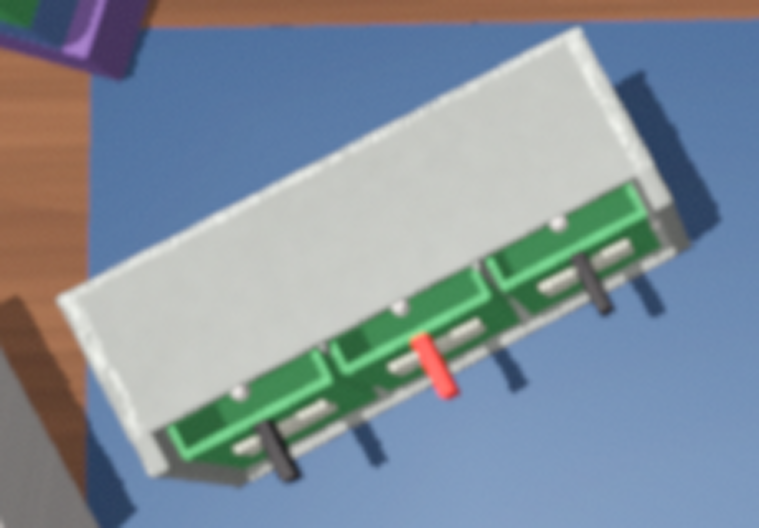

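View pics/cropb.png

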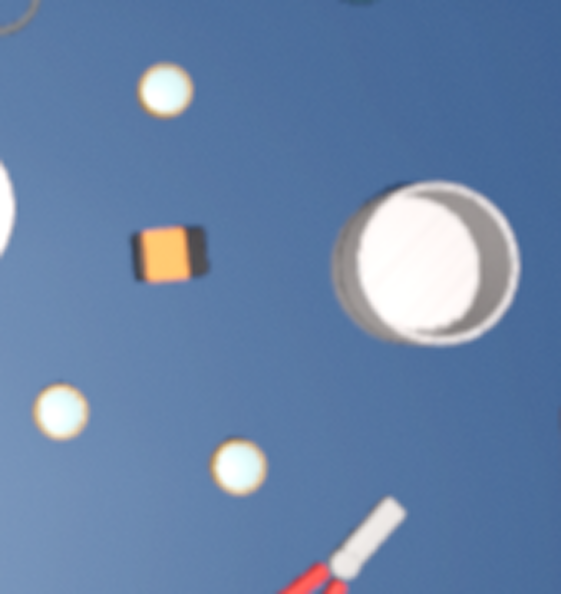

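Crop a shows the bank's roof back corners at about (79,200) and (235,119) in the full image, with the red tab from (187,213) to (196,230). Crop b shows the pot rim centred near (493,249) and the pack's long axis along image x, with three round cells.

```bash
python3 - <<'E'
from h import *
c=cam('top')
h=cv2.cvtColor(c['pixels'],cv2.COLOR_RGB2HSV)
for p in [(410,247),(288,296),(410,198),(380,260),(287,285),(492,216),(420,247),(300,200),(399,247),(470,250)]:print(p,h[p[1],p[0]],end=' ')
A=ray(c,78.8,200,.158);B=ray(c,235.2,119.1,.158);print('roofback',A.round(4),B.round(4),np.linalg.norm(A-B))
C=ray(c,155/3.3+60,430/3.3+110,.158);D=ray(c,637/3.3+60,180/3.3+110,.158);print('rooffront',C.round(4),D.round(4))
u=(A-B)[:2]/np.linalg.norm((A-B)[:2]);print('yaw',np.degrees(np.arctan2(u[1],u[0]))-90)
for nm,z in(('tab',.144),): print(blobs(c,(0,150,120),(4,255,255),z,20,(150,190,230,250)))
# nonblue blobs
m=cv2.inRange(h,(95,90,0),(125,255,255))
blk=cv2.inRange(h,(0,0,0),(180,255,75)); m=255-(m&~blk)
cv2.imwrite('pics/m.png',m)
for r,z in(((360,170,450,330),.016),((270,270,310,315),.016),((300,195,370,270),.010)):
  k=np.zeros_like(m);k[r[1]:r[3],r[0]:r[2]]=255
  for q in cv2.findContours(m&k,cv2.RETR_EXTERNAL,cv2.CHAIN_APPROX_NONE)[0]:
    if cv2.contourArea(q)>100:
      W=np.array([ray(c,a,b,z)[:2] for a,b in q[:,0]],np.float32)*1000;print(cv2.minAreaRect(q)[0],cv2.contourArea(q),cv2.minAreaRect(W))
E
```

```text
(410, 247) [ 19 141 255] (288, 296) [ 22 110 255] (410, 198) [ 90  13 255] (380, 260) [107 101 176] (287, 285) [160   7 116] (492, 216) [108 132 154] (420, 247) [140   9  82] (300, 200) [107 102 178] (399, 247) [108 110 153] (470, 250) [  5   6 255] roofback [0.6228 0.4407 0.158 ] [0.7751 0.143  0.158 ] 0.3343361748145827
rooffront [0.5448 0.3872 0.158 ] [0.685  0.1098 0.158 ]
yaw 27.102383500550303
[{'px': (191, 221), 'a': 44.5, 'c': (580.3, 231.6), 's': (37.5, 10.3), 'an': 25.8}]
(431.7500915527344, 311.25006103515625) 257.5 ((385.6455993652344, -257.5083923339844), (39.61907196044922, 38.53215026855469), 43.41725158691406)
(377.5, 294.5) 268.0 ((424.7865295410156, -140.891357421875), (39.61507797241211, 39.95760726928711), 43.08284378051758)
(411.0, 247.0) 333.5 ((525.9248046875, -217.82147216796875), (48.30685043334961, 39.36878967285156), 88.67356872558594)
(409.5, 197.0) 243.0 ((636.145751953125, -218.73660278320312), (37.64571762084961, 40.10093688964844), 87.86314392089844)
(289.5, 292.0) 1716.0 ((435.2515869140625, 49.20659255981445), (84.15431213378906, 94.51588439941406), 88.67982482910156)
(332.0, 237.5) 2706.5 ((551.500244140625, -46.1707763671875), (140.26109313964844, 138.3217315673828), 88.56830596923828)
```

```bash
cat >> h.py <<'E'
PI4=np.pi/4
def plan(wps,step=.045,start=None):
    """wps: (x,y,z,yaw_deg,hand[,wait_rows]); tool pointing down, yaw = heading of tool x"""
    o=manip.get_obs(); p=np.array(o['position']); R=Ro.from_quat(o['ee_rot'])
    rows=[]
    for w in wps:
        x,y,z,yw,hd=w[:5]; T=Ro.from_euler('z',yw,degrees=True)*Ro.from_euler('x',np.pi)
        n=max(1,int(np.ceil(np.linalg.norm(np.array([x,y,z])-p)/step)),int(np.ceil((R.inv()*T).magnitude()/.145)))
        for k in range(n,0,-1):
            s=np.round(R.inv().apply((np.array([x,y,z])-p)/k)/.75,3); r=np.round((R.inv()*T).as_rotvec()/k/PI4,3)
            rows.append([s.tolist(),r.tolist(),hd]); p=p+R.apply(s*.75); R=R*Ro.from_rotvec(r*PI4)
        for _ in range(w[5] if len(w)>5 else 0): rows.append([[0,0,0],[0,0,0],hd])
    import json
    for i in range(0,len(rows),12): print(json.dumps(rows[i:i+12]).replace('-0.0,','0,').replace('-0.0]','0]').replace('0.0,','0,').replace('0.0]','0]').replace(' ',''))
def st():
    o=manip.get_obs();print('t',o['clock'],'p',o['position'].round(4),'F',o['ft_force'].round(1),'w',round(o['grip_width'],3),'g',o['grasp_force'],'yaw',Ro.from_quat(o['ee_rot']).as_matrix()[:,0].round(3))
def look(c=None):
    c=c or cam('top'); r=(85,115,550,390)
    print('packs');[print(b) for b in blobs(c,(8,80,150),(30,255,255),.016,60,r) if b['a']<400]
    print('cells');[print(b) for b in blobs(c,(0,0,190),(180,75,255),.016,60,(300,170,450,330)) if b['a']<400]
    print('lid',[b for b in blobs(c,(0,0,190),(180,75,255),.010,1200,(280,190,400,290))])
    return c
E
python3 - <<'E'
from h import *
c=look()
# pot rim: bright ring; outer extremes
h=cv2.cvtColor(c['pixels'],cv2.COLOR_RGB2HSV)
print('pot px centre -> ',ray(c,492.7,249.4,.066).round(4))
s=cam('scene');print('scene rim', proj(s,list(ray(c,492.7,249.4,.066))),'lid',[proj(s,[.562,-.058,.010])])
a=np.radians(27.2);H=np.array([.6104,.2468]);ex=np.array([np.cos(a),np.sin(a)])
g=lambda d,z:(*(H+ex*d/1000),z)
st()
plan([(*g(-42,.24)[:2],.24,27.2,0.0),(*g(-42,.16)[:2],.16,27.2,0.0),(*g(-42,0)[:2],.118,27.2,0.0)])
E
```

```text
packs
{'px': (288, 295), 'a': 189.5, 'c': (428.4, 51.6), 's': (29.9, 32.7), 'an': 16.9}
{'px': (410, 247), 'a': 181.5, 'c': (526.6, -214.9), 's': (33.0, 30.4), 'an': 4.1}
{'px': (548, 198), 'a': 68.0, 'c': (626.8, -526.5), 's': (6.8, 132.2), 'an': 86.5}
{'px': (546, 148), 'a': 115.5, 'c': (741.6, -531.2), 's': (11.4, 80.0), 'an': 86.6}
cells
{'px': (432, 312), 'a': 168.0, 'c': (385.1, -258.1), 's': (30.5, 32.3), 'an': 87.6}
{'px': (378, 294), 'a': 178.5, 'c': (424.8, -140.9), 's': (32.6, 32.3), 'an': 88.5}
{'px': (410, 197), 'a': 163.5, 'c': (636.7, -219.3), 's': (32.7, 31.6), 'an': 43.2}
lid [{'px': (338, 233), 'a': 2150.0, 'c': (561.0, -59.4), 's': (114.7, 115.2), 'an': 43.6}]
pot px centre ->  [ 0.5141 -0.3807  0.066 ]
scene rim (np.float64(197.89053424878298), np.float64(180.78662686717365)) lid [(np.float64(310.4847525421412), np.float64(263.9141231516266))]
t 0.3 p [ 0.2375 -0.578   0.2311] F [ 0.1 -0.6  0.5] w 0.998 g 0.0 yaw [0.925 0.38  0.   ]
[[[0.041,-0.041,-0.001],[0,0,-0.005],0],[[0.041,-0.041,-0.001],[0,0,-0.005],0],[[0.041,-0.041,-0.001],[0,0,-0.005],0],[[0.042,-0.041,-0.001],[0,0,-0.005],0],[[0.042,-0.041,0],[0,0,-0.006],0],[[0.042,-0.04,-0.001],[0,0,-0.005],0],[[0.042,-0.04,0],[0,0,-0.006],0],[[0.042,-0.04,-0.001],[0,0,-0.005],0],[[0.042,-0.04,0],[0,0,-0.006],0],[[0.043,-0.04,-0.001],[0,0,-0.005],0],[[0.043,-0.039,0],[0,0,-0.006],0],[[0.043,-0.039,-0.001],[0,0,-0.005],0]]
[[[0.043,-0.039,0],[0,0,-0.006],0],[[0.043,-0.039,-0.001],[0,0,-0.005],0],[[0.044,-0.039,0],[0,0,-0.006],0],[[0.044,-0.038,-0.001],[0,0,-0.005],0],[[0.044,-0.038,0],[0,0,-0.006],0],[[0.044,-0.038,-0.001],[0,0,-0.005],0],[[0.044,-0.038,0],[0,0,-0.006],0],[[0.044,-0.038,-0.001],[0,0,-0.005],0],[[0,0,0.054],[0,0,0],0],[[0,0,0.053],[0,0,0],0],[[0,0,0.056],[0,0,0],0]]
```

Emit:
move_arm(motion=[[[0.041,-0.041,0],[0,0,-0.006],0],[[0.041,-0.041,0],[0,0,-0.006],0],[[0.041,-0.041,0],[0,0,-0.006],0],[[0.042,-0.041,0],[0,0,-0.006],0],[[0.042,-0.041,0],[0,0,-0.006],0],[[0.042,-0.04,0],[0,0,-0.006],0],[[0.042,-0.04,0],[0,0,-0.006],0],[[0.042,-0.04,0],[0,0,-0.006],0],[[0.042,-0.04,0],[0,0,-0.006],0],[[0.043,-0.04,0],[0,0,-0.005],0],[[0.043,-0.039,0],[0,0,-0.005],0],[[0.043,-0.039,0],[0,0,-0.005],0]], newtons=30)

```text
clock: 1.5
position: [0.4375, -0.0923, 0.2316]
ee_rot: [0.975, 0.22, 0.0, 0.0]
ft_force: [0.9, 0.1, -0.6]
grip_width: 0.5
grasp_force: 0.0
```

Emit:
move_arm(motion=[[[0.043,-0.039,0],[0,0,-0.005],0],[[0.043,-0.039,0],[0,0,-0.005],0],[[0.044,-0.039,0],[0,0,-0.005],0],[[0.044,-0.038,0],[0,0,-0.005],0],[[0.044,-0.038,0],[0,0,-0.005],0],[[0.044,-0.038,0],[0,0,-0.005],0],[[0.044,-0.038,0],[0,0,-0.005],0],[[0.044,-0.038,0],[0,0,-0.005],0],[[0,0,0],[0,0,0],0]])

```text
clock: 2.4
position: [0.5701, 0.2349, 0.2303]
ee_rot: [0.971, 0.239, -0.001, -0.002]
ft_force: [-1.1, -0.0, 0.5]
grip_width: 0.498
grasp_force: 0.0
```

```bash
cat >> h.py <<'E'
a=np.radians(27.2);H=np.array([.6104,.2468]);ex=np.array([np.cos(a),np.sin(a)])
def hinge(d,z,yaw,hand,*k):
    q=H+ex*d/1000; return (q[0],q[1],z,yaw,hand,*k)
def tip(th,x=-42,zz=108):
    return x*np.cos(th)-zz*np.sin(th), .026+(zz*np.cos(th)+x*np.sin(th))/1000
E
python3 - <<'E'
from h import *
st()
plan([hinge(-42,.118,27.2,-.3),hinge(-42,.118,27.2,-1,3)])
E
```

```text
t 2.4 p [0.5701 0.2349 0.2303] F [-1.1 -0.   0.5] w 0.498 g 0.0 yaw [ 0.886  0.464 -0.   ]
[[[0,0.004,0.05],[-0.002,0,0.003],-0.3],[[0,0.003,0.05],[-0.002,0,0.003],-0.3],[[-0.001,0.004,0.05],[-0.001,0,0.004],-0.3],[[0,0,0],[0,0,0],-1],[[0,0,0],[0,0,0],-1],[[0,0,0],[0,0,0],-1],[[0,0,0],[0,0,0],-1]]
```

Emit:
move_arm(motion=[[[0,0.004,0.05],[-0.002,0,0.003],0],[[0,0.004,0.05],[-0.002,0,0.003],0],[[0,0.003,0.05],[-0.001,0,0.003],0],[[0,0,0],[0,0,0],-1],[[0,0,0],[0,0,0],-1],[[0,0,0],[0,0,0],-1],[[0,0,0],[0,0,0],-1],[[0,0,0],[0,0,0],-1]], newtons=30)

```text
clock: 3.2
position: [0.5701, 0.2267, 0.1184]
ee_rot: [0.972, 0.235, -0.002, -0.002]
ft_force: [-9.4, 17.2, -19.3]
grip_width: 0.107
grasp_force: 34.8
```

```bash
python3 - <<'E'
from h import *
st()
o=manip.get_obs();d=(o['position'][:2]-H)@ex*1000;zz=(o['position'][2]+.019-.026)*1000;print(d,zz)
w=[]
for th in(.06,.12,.2,.28,.36,.44,.52,.6):
    x,z=tip(th,d,zz);w.append(hinge(x,z-.019,27.2,-1))
plan(w)
E
```

```text
t 3.2 p [0.5701 0.2267 0.1184] F [ -9.4  17.2 -19.3] w 0.107 g 34.810792207717896 yaw [ 0.889  0.457 -0.003]
-45.059623361279485 111.43417085053176
[[[-0.009,0.001,0.004],[-0.005,0.004,0],-1],[[-0.008,0,0.004],[0,0,0],-1],[[-0.011,0,0.007],[0,0,0],-1],[[-0.011,0,0.007],[0,0,0],-1],[[-0.009,0,0.009],[0,0,0],-1],[[-0.01,0,0.009],[0,0,0],-1],[[-0.008,0,0.01],[0,0,0],-1],[[-0.007,0,0.01],[0,0,0],-1]]
```

Emit:
move_arm(motion=[[[-0.009,0,0.004],[0,0,0],-1],[[-0.008,0,0.004],[0,0,0],-1],[[-0.011,0,0.007],[0,0,0],-1],[[-0.011,0,0.007],[0,0,0],-1],[[-0.01,0,0.009],[0,0,0],-1],[[-0.01,0,0.009],[0,0,0],-1],[[-0.008,0,0.01],[0,0,0],-1],[[-0.008,0,0.01],[0,0,0],-1],[[0,0,0],[0,0,0],-1]])

```text
clock: 4.1
position: [0.5228, 0.2022, 0.0765]
ee_rot: [0.972, 0.235, 0.002, -0.002]
ft_force: [-9.1, 18.1, 2.1]
grip_width: 0.104
grasp_force: 38.6
```

```bash
python3 - <<'E'
from h import *
st(); o=manip.get_obs();print((o['position'][:2]-H)@ex*1000)
c=cam('top','open1')
cv2.imwrite('pics/open1c.png',cv2.resize(cv2.cvtColor(c['pixels'],cv2.COLOR_RGB2BGR)[110:270,60:290],None,fx=2.5,fy=2.5))
E
```

```text
t 4.1 p [0.5228 0.2022 0.0765] F [-9.1 18.1  2.1] w 0.104 g 38.61756384372711 yaw [0.89  0.457 0.004]
-98.30361202520041
```

View pics/open1c.png

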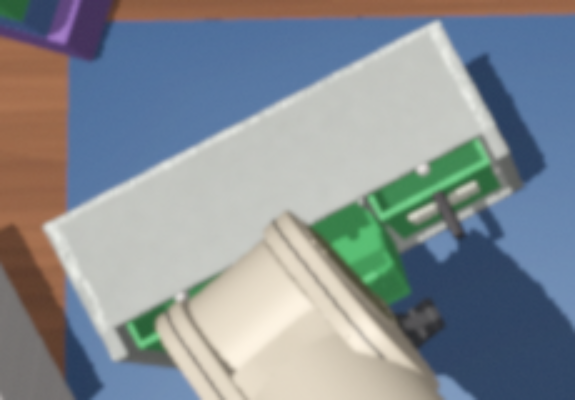

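Top view: the arm covers the bin, and the middle bin's green side near crop (370,250) is clearly tipped forward. I'll release the tab and fetch the first pack.

```bash
python3 - <<'E'
from h import *
p=manip.get_obs()['position']
plan([(*p[:3],27.2,0,2),(p[0],p[1],.2,27.2,.3),(.431,.052,.15,17,.6),(.431,.052,.005,17,.6,0),(.431,.052,.005,17,-.6,4)])
E
```

```text
[[[0,0,0],[-0.003,-0.006,-0.001],0],[[0,0,0],[0,0,0],0],[[0,0,0],[0,0,0],0],[[0,0,-0.055],[0,0,0],0.3],[[0,0,-0.055],[0,0,0],0.3],[[0,0,-0.054],[0,0,0],0.3],[[-0.04,0.024,0.013],[0,0,0.045],0.6],[[-0.039,0.026,0.013],[0,0,0.046],0.6],[[-0.038,0.027,0.014],[0,0,0.045],0.6],[[-0.038,0.029,0.013],[0,0,0.046],0.6],[[-0.036,0.03,0.014],[0,0,0.045],0.6],[[0,0,0.048],[0,0,0],0.6]]
[[[0,0,0.048],[0,0,0],0.6],[[0,0,0.048],[0,0,0],0.6],[[0,0,0.049],[0,0,0],0.6],[[0,0,0],[0,0,0],-0.6],[[0,0,0],[0,0,0],-0.6],[[0,0,0],[0,0,0],-0.6],[[0,0,0],[0,0,0],-0.6],[[0,0,0],[0,0,0],-0.6]]
```

Emit:
move_arm(motion=[[[0,0,0],[-0.003,-0.006,0],0],[[0,0,0],[0,0,0],0],[[0,0,0],[0,0,0],0],[[0,0,-0.055],[0,0,0],0.3],[[0,0,-0.055],[0,0,0],0.3],[[0,0,-0.055],[0,0,0],0.3],[[-0.04,0.024,0.013],[0,0,0.045],0.6],[[-0.039,0.026,0.013],[0,0,0.046],0.6],[[-0.038,0.027,0.014],[0,0,0.045],0.6],[[-0.038,0.029,0.013],[0,0,0.046],0.6],[[-0.036,0.03,0.014],[0,0,0.045],0.6],[[0,0,0],[0,0,0],0.6]])

```text
clock: 5.35
position: [0.4297, 0.0419, 0.1478]
ee_rot: [0.99, 0.141, -0.002, 0.005]
ft_force: [0.2, 0.2, 0.5]
grip_width: 0.8
grasp_force: 0.0
```

```bash
python3 - <<'E'
from h import *
st(); look()
s=cam('scene'); print([b for b in blobs(s,(3,120,150),(25,255,255),.016,20,(120,100,600,320))])
plan([(.431,.052,.005,17,.6,0),(.431,.052,.005,17,-.6,4)])
E
```

```text
t 5.35 p [0.4297 0.0419 0.1478] F [0.2 0.2 0.5] w 0.8 g 0.0 yaw [ 0.96   0.279 -0.006]
packs
{'px': (410, 247), 'a': 181.5, 'c': (526.6, -214.9), 's': (33.0, 30.4), 'an': 4.1}
{'px': (546, 144), 'a': 92.5, 'c': (748.4, -531.6), 's': (11.4, 61.8), 'an': 86.6}
cells
{'px': (432, 312), 'a': 167.0, 'c': (385.1, -258.1), 's': (30.5, 32.3), 'an': 87.6}
{'px': (378, 294), 'a': 175.0, 'c': (424.7, -142.0), 's': (32.0, 32.3), 'an': 43.1}
{'px': (314, 298), 'a': 348.0, 'c': (421.9, -2.8), 's': (139.8, 16.8), 'an': 11.6}
{'px': (410, 197), 'a': 160.5, 'c': (636.1, -219.8), 's': (31.0, 31.3), 'an': 87.8}
lid [{'px': (339, 230), 'a': 1853.0, 'c': (567.1, -60.7), 's': (115.2, 103.3), 'an': 71.5}]
[{'px': (222, 260), 'a': 38.0, 'c': (651.3, -205.8), 's': (19.8, 29.2), 'an': 44.8}, {'px': (499, 259), 'a': 138.5, 'c': (355.5, 250.7), 's': (35.7, 99.6), 'an': 9.1}, {'px': (393, 244), 'a': 110.0, 'c': (423.9, 51.9), 's': (27.2, 33.1), 'an': 19.4}, {'px': (256, 227), 'a': 166.5, 'c': (532.1, -214.8), 's': (50.2, 31.4), 'an': 10.4}, {'px': (312, 220), 'a': 27.5, 'c': (442.1, -130.5), 's': (18.2, 27.9), '
[... 615 characters left out ...]
34), 'a': 443.5, 'c': (328.9, -674.6), 's': (140.3, 85.7), 'an': 3.3}, {'px': (149, 126), 'a': 28.0, 'c': (316.2, -733.9), 's': (87.1, 10.7), 'an': 0.6}, {'px': (266, 142), 'a': 990.5, 'c': (218.7, -437.8), 's': (572.5, 50.9), 'an': 89.0}, {'px': (268, 115), 'a': 325.0, 'c': (90.9, -509.1), 's': (37.8, 270.5), 'an': 0.5}, {'px': (279, 106), 'a': 77.5, 'c': (27.8, -509.8), 's': (158.2, 15.6), 'an': 86.5}]
[[[0,-0.003,0.048],[0.003,0.001,-0.003],0.6],[[0,-0.002,0.048],[0.002,0.001,-0.003],0.6],[[0.001,-0.002,0.048],[0.003,0.001,-0.002],0.6],[[0,-0.003,0.048],[0.002,0,-0.003],0.6],[[0,0,0],[0,0,0],-0.6],[[0,0,0],[0,0,0],-0.6],[[0,0,0],[0,0,0],-0.6],[[0,0,0],[0,0,0],-0.6],[[0,0,0],[0,0,0],-0.6]]
```

Emit:
move_arm(motion=[[[0,-0.003,0.048],[0,0,-0.003],0.6],[[0,-0.003,0.048],[0,0,-0.003],0.6],[[0.001,-0.002,0.048],[0,0,-0.003],0.6],[[0,-0.002,0.048],[0.006,0,0],0.6],[[0,0,0],[0,0,0],-0.8],[[0,0,0],[0,0,0],-0.8],[[0,0,0],[0,0,0],-0.8],[[0,0,0],[0,0,0],-0.8],[[0,0,0],[0,0,0],-0.8],[[0,0,0],[0,0,0],-0.8]], newtons=60)

```text
clock: 6.45
position: [0.432, 0.053, 0.0066]
ee_rot: [0.989, 0.148, 0.0, 0.002]
ft_force: [-1.6, 0.6, 10.0]
grip_width: 0.354
grasp_force: 60.4
```

```bash
python3 - <<'E'
from h import *
st(); p=manip.get_obs()['position']
plan([(p[0],p[1],.22,27.2,-.8),hinge(-40,.2,27.2,-.8,1),hinge(-38,.125,27.2,-.8,1)])
E
```

```text
t 6.45 p [0.432  0.053  0.0066] F [-1.6  0.6 10. ] w 0.354 g 60.441445112228394 yaw [ 0.956  0.293 -0.   ]
[[[0,0,-0.057],[0.001,0,-0.045],-0.8],[[0,0,-0.057],[0.001,0,-0.045],-0.8],[[0,0,-0.057],[0.001,0,-0.045],-0.8],[[0,0,-0.057],[0.001,0,-0.046],-0.8],[[0,0.001,-0.057],[0.001,0,-0.045],-0.8],[[0.046,-0.02,0.005],[0,0,0],-0.8],[[0.046,-0.02,0.004],[0,0,0],-0.8],[[0.046,-0.02,0.005],[0,0,0],-0.8],[[0.046,-0.021,0.004],[0,0,0],-0.8],[[0.046,-0.02,0.005],[0,0,0],-0.8],[[0.046,-0.021,0.004],[0,0,0],-0.8],[[0,0,0],[0,0,0],-0.8]]
[[[0.001,0,0.05],[0,0,0],-0.8],[[0.002,0,0.05],[0,0,0],-0.8],[[0,0,0],[0,0,0],-0.8]]
```

Emit:
move_arm(motion=[[[0,0,-0.057],[0,0,-0.045],-0.8],[[0,0,-0.057],[0,0,-0.045],-0.8],[[0,0,-0.057],[0,0,-0.045],-0.8],[[0,0,-0.057],[0,0,-0.045],-0.8],[[0,0,-0.057],[0,0,-0.045],-0.8],[[0.046,-0.02,0.005],[0,0,0],-0.8],[[0.046,-0.02,0.005],[0,0,0],-0.8],[[0.046,-0.02,0.005],[0,0,0],-0.8],[[0.046,-0.021,0.005],[0,0,0],-0.8],[[0.046,-0.021,0.005],[0,0,0],-0.8],[[0.046,-0.021,0.005],[0,0,0],-0.8],[[0,0,0],[0,0,0],-0.8]])

```text
clock: 7.65
position: [0.5734, 0.2339, 0.1945]
ee_rot: [0.972, 0.236, -0.002, -0.0]
ft_force: [-0.9, 0.5, -1.0]
grip_width: 0.35
grasp_force: 64.2
```

```bash
python3 - <<'E'
from h import *
st()
plan([hinge(-38,.125,27.2,-.8,1)])
E
```

```text
t 7.65 p [0.5734 0.2339 0.1945] F [-0.9  0.5 -1. ] w 0.35 g 64.15399074554443 yaw [ 0.888  0.46  -0.003]
[[[0.001,0.004,0.046],[-0.001,0.002,0.002],-0.8],[[0,0.003,0.047],[-0.001,0.002,0.002],-0.8],[[0,0,0],[0,0,0],-0.8]]
```

Emit:
move_arm(motion=[[[0.001,0.004,0.046],[0,0.002,0.002],-0.8],[[0,0.003,0.047],[0,0.002,0.002],-0.8],[[0,0,0],[0,0,0],-0.8],[[0,0,0],[0,0,0],0.3],[[0,0,0],[0,0,0],0.3],[[0,0,0],[0,0,0],0.3],[[0,0,-0.05],[0,0,0],0.3],[[0,0,-0.05],[0,0,0],0.3]])

```text
clock: 8.45
position: [0.5751, 0.2249, 0.2008]
ee_rot: [0.972, 0.233, -0.001, 0.001]
ft_force: [0.1, 0.4, 1.3]
grip_width: 0.649
grasp_force: 0.0
```

```bash
python3 - <<'E'
from h import *
st()
plan([(.526,-.217,.2,4.1,.95,1),(.526,-.217,.12,4.1,.95,0)])
E
```

```text
t 8.45 p [0.5751 0.2249 0.2008] F [0.1 0.4 1.3] w 0.649 g 0.0 yaw [ 0.891  0.454 -0.003]
[[[-0.033,0.05,0],[0,0,0.051],0.95],[[-0.031,0.051,0],[0,0,0.051],0.95],[[-0.028,0.052,0],[0,0,0.051],0.95],[[-0.026,0.053,0],[0,0,0.051],0.95],[[-0.024,0.054,0],[0,0,0.051],0.95],[[-0.022,0.055,0.001],[0.001,0.001,0.051],0.95],[[-0.02,0.056,0],[0,0,0.051],0.95],[[-0.018,0.056,0],[0.001,0.001,0.05],0.95],[[-0.015,0.057,0.001],[0,0,0.051],0.95],[[-0.013,0.058,0],[0.001,0.001,0.05],0.95],[[0,0,0],[0,0,0],0.95],[[0,0,0.053],[0,0,0],0.95]]
[[[0,0,0.054],[0,0,0],0.95]]
```

Emit:
move_arm(motion=[[[-0.033,0.05,0],[0,0,0.051],0.95],[[-0.031,0.051,0],[0,0,0.051],0.95],[[-0.028,0.052,0],[0,0,0.051],0.95],[[-0.026,0.053,0],[0,0,0.051],0.95],[[-0.024,0.054,0],[0,0,0.051],0.95],[[-0.022,0.055,0],[0,0,0.051],0.95],[[-0.02,0.056,0],[0,0,0.051],0.95],[[-0.018,0.056,0],[0,0,0.051],0.95],[[-0.015,0.057,0],[0,0,0.051],0.95],[[-0.013,0.058,0],[0,0,0.05],0.95],[[0,0,0],[0,0,0],0.95],[[0,0,0],[0,0,0],0.95]])

```text
clock: 9.65
position: [0.5263, -0.2173, 0.2011]
ee_rot: [0.999, 0.034, 0.0, 0.001]
ft_force: [-0.1, -0.1, -0.9]
grip_width: 0.973
grasp_force: 0.0
```

```bash
python3 - <<'E'
from h import *
st(); c=look(cam('top','p1'))
s=cam('scene'); print([b for b in blobs(s,(3,120,150),(25,255,255),.016,90,(220,200,600,250))])
plan([(.526,-.217,.005,4.1,.95,0),(.526,-.217,.005,4.1,-.8,5)])
cv2.imwrite('pics/p1c.png',cv2.resize(cv2.cvtColor(c['pixels'],cv2.COLOR_RGB2BGR)[140:300,80:300],None,fx=2.5,fy=2.5))
E
```

```text
t 9.65 p [ 0.5263 -0.2173  0.2011] F [-0.1 -0.1 -0.9] w 0.973 g 0.0 yaw [0.998 0.069 0.   ]
packs
{'px': (410, 251), 'a': 63.0, 'c': (517.2, -216.3), 's': (28.6, 13.1), 'an': 88.6}
{'px': (196, 217), 'a': 93.5, 'c': (602.1, 249.2), 's': (14.7, 34.5), 'an': 25.8}
cells
{'px': (378, 294), 'a': 170.0, 'c': (424.7, -142.0), 's': (30.4, 32.3), 'an': 88.1}
{'px': (410, 197), 'a': 156.5, 'c': (636.1, -219.8), 's': (31.0, 31.3), 'an': 87.8}
lid [{'px': (338, 233), 'a': 2081.5, 'c': (561.5, -58.9), 's': (113.2, 115.2), 'an': 43.6}]
[{'px': (256, 228), 'a': 155.5, 'c': (531.2, -214.5), 's': (51.8, 30.4), 'an': 10.4}, {'px': (517, 222), 'a': 893.0, 'c': (213.6, 235.8), 's': (337.5, 39.1), 'an': 87.8}]
[[[0,0,0.052],[0,0,0],0.95],[[0,0.001,0.052],[0.001,0,0],0.95],[[-0.001,0,0.053],[0,0,0],0.95],[[0,0.001,0.052],[0.001,0,0.001],0.95],[[-0.001,0,0.053],[0,-0.001,0],0.95],[[0,0,0],[0,0,0],-0.8],[[0,0,0],[0,0,0],-0.8],[[0,0,0],[0,0,0],-0.8],[[0,0,0],[0,0,0],-0.8],[[0,0,0],[0,0,0],-0.8],[[0,0,0],[0,0,0],-0.8]]
```

View pics/p1c.png

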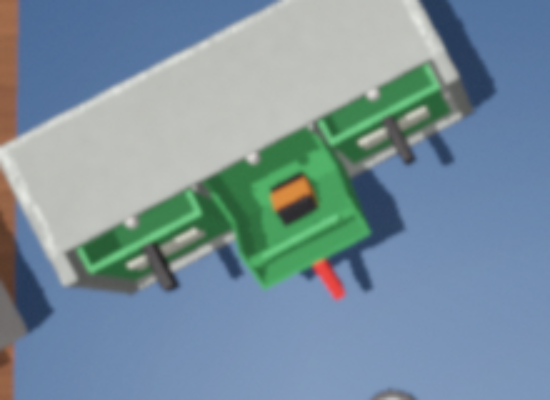

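The red-tab bin is fully open, with the first pack lying in it at about crop (293,198), which is pixel (196,217). On to the second pack.

Emit:
move_arm(motion=[[[0,0,0.052],[0,0,0],0.95],[[0,0,0.052],[0,0,0],0.95],[[0,0,0.053],[0,0,0],0.95],[[0,0,0.052],[0,0,0],0.95],[[0,0,0.051],[0,0,0],0.95],[[0,0,0],[0,0,0],-0.8],[[0,0,0],[0,0,0],-0.8],[[0,0,0],[0,0,0],-0.8],[[0,0,0],[0,0,0],-0.8],[[0,0,0],[0,0,0],-0.8],[[0,0,0],[0,0,0],-0.8]])

```text
clock: 10.85
position: [0.5286, -0.2169, 0.0086]
ee_rot: [0.999, 0.036, 0.002, 0.002]
ft_force: [-0.9, 1.8, 8.9]
grip_width: 0.532
grasp_force: 62.4
```

```bash
python3 - <<'E'
from h import *
st(); p=manip.get_obs()['position']
plan([(p[0],p[1],.2,4.1,-.8),hinge(-42,.2,27.2,-.8,1)])
E
```

```text
t 10.85 p [ 0.5286 -0.2169  0.0086] F [-0.9  1.8  8.9] w 0.532 g 62.37110495567322 yaw [0.997 0.071 0.004]
[[[0,0,-0.051],[0.001,-0.001,0],-0.8],[[0,0,-0.051],[0.001,-0.001,0],-0.8],[[0,0,-0.051],[0.001,-0.001,0],-0.8],[[0,0,-0.051],[0.001,-0.001,0],-0.8],[[0.001,0.001,-0.051],[0.001,-0.001,0],-0.8],[[0.01,-0.059,0],[0,0,-0.051],-0.8],[[0.012,-0.058,0],[0,0,-0.051],-0.8],[[0.015,-0.058,0],[0,0,-0.051],-0.8],[[0.017,-0.057,0],[0,0,-0.052],-0.8],[[0.019,-0.056,0],[0,0,-0.051],-0.8],[[0.022,-0.056,0],[0,0,-0.052],-0.8],[[0.024,-0.055,0],[0,0,-0.051],-0.8]]
[[[0.026,-0.053,0],[0,0,-0.052],-0.8],[[0.028,-0.052,0],[0,0,-0.051],-0.8],[[0.031,-0.052,0],[0,0,-0.052],-0.8],[[0,0,0],[0,0,0],-0.8]]
```

Emit:
move_arm(motion=[[[0,0,-0.051],[0,0,0],-0.8],[[0,0,-0.051],[0,0,0],-0.8],[[0,0,-0.051],[0,0,0],-0.8],[[0,0,-0.051],[0,0,0],-0.8],[[0,0,-0.051],[0,0,0],-0.8],[[0.01,-0.059,0],[0,0,-0.051],-0.8],[[0.012,-0.058,0],[0,0,-0.051],-0.8],[[0.015,-0.058,0],[0,0,-0.051],-0.8],[[0.017,-0.057,0],[0,0,-0.052],-0.8],[[0.019,-0.056,0],[0,0,-0.051],-0.8],[[0.022,-0.056,0],[0,0,-0.052],-0.8],[[0.024,-0.055,0],[0,0,-0.051],-0.8]])

```text
clock: 12.05
position: [0.5576, 0.0972, 0.1982]
ee_rot: [0.984, 0.176, 0.001, 0.001]
ft_force: [0.3, -0.8, 0.2]
grip_width: 0.534
grasp_force: 61.8
```

Emit:
move_arm(motion=[[[0.026,-0.053,0],[0,0,-0.052],-0.8],[[0.028,-0.052,0],[0,0,-0.051],-0.8],[[0.031,-0.052,0],[0,0,-0.052],-0.8],[[0,0,0],[0,0,0],-0.8],[[0,0,0],[0,0,0],-0.8]])

```text
clock: 12.55
position: [0.5708, 0.2304, 0.1974]
ee_rot: [0.972, 0.236, 0.0, 0.001]
ft_force: [0.2, -0.2, -1.0]
grip_width: 0.537
grasp_force: 61.8
```

```bash
python3 - <<'E'
from h import *
st()
plan([hinge(-42,.125,27.2,-.8,1)])
E
```

```text
t 12.55 p [0.5708 0.2304 0.1974] F [ 0.2 -0.2 -1. ] w 0.537 g 61.8497371673584 yaw [0.888 0.459 0.   ]
[[[0,0.002,0.048],[0.001,0,0.002],-0.8],[[0.001,0.003,0.049],[0.001,-0.001,0.001],-0.8],[[0,0,0],[0,0,0],-0.8]]
```

Emit:
move_arm(motion=[[[0,0.003,0.048],[0,0,0.002],-0.8],[[0,0.002,0.049],[0,0,0],-0.8],[[0,0,0],[0,0,0],-0.8],[[0,0,0],[0,0,0],0.7],[[0,0,0],[0,0,0],0.7],[[0,0,0],[0,0,0],0.7],[[0,0,-0.05],[0,0,0],0.7],[[0,0,-0.05],[0,0,0],0.7],[[-0.05,0.02,0],[0,0,0],-1],[[-0.05,0.02,0],[0,0,0],-1],[[-0.05,0,0],[0,0,0],-1],[[0,0,0],[0,0,0],-1]])

```text
clock: 13.75
position: [0.4836, 0.1446, 0.1987]
ee_rot: [0.972, 0.233, -0.001, 0.003]
ft_force: [0.1, -0.4, 1.0]
grip_width: 0.164
grasp_force: 0.0
```

```bash
cat >> h.py <<'E'
ey=np.array([-np.sin(a),np.cos(a)])
def hy(d,yy,z,yaw,hand,*k):
    q=H+ex*d/1000+ey*yy/1000; return (q[0],q[1],z,yaw,hand,*k)
E
python3 - <<'E'
from h import *
st();p=manip.get_obs()['position'][:2]-H;print(p@ex,p@ey)
c=cam('top')
print(blobs(c,(8,80,150),(30,255,255),.05,20,(150,180,250,260)))
cv2.imwrite('pics/p2c.png',cv2.resize(cv2.cvtColor(c['pixels'],cv2.COLOR_RGB2BGR)[150:300,100:300],None,fx=2.5,fy=2.5))
plan([hy(-120,-27,.12,27.2,-1,1)])
E
```

```text
t 13.75 p [0.4836 0.1446 0.1987] F [ 0.1 -0.4  1. ] w 0.164 g 0.0 yaw [ 0.891  0.453 -0.003]
-0.1595326362651276 -0.03294153913624219
[{'px': (194, 216), 'a': 48.5, 'c': (600.3, 245.5), 's': (12.0, 35.4), 'an': 44.6}]
[[[0.025,-0.004,0.053],[0.003,0,-0.002],-1],[[0.025,-0.004,0.053],[0.004,0.001,-0.003],-1],[[0,0,0],[0,0,0],-1]]
```

View pics/p2c.png

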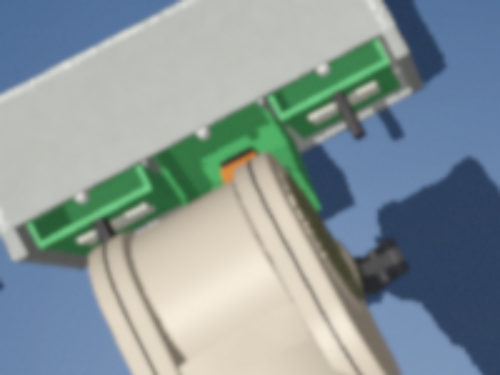

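The arm hides the bin; only some orange shows, at crop (240,165). I'll move aside to check.

Emit:
move_arm(motion=[[[0,0.06,0],[0,0,0],-1],[[0,0.06,0],[0,0,0],-1],[[0,0.06,0],[0,0,0],-1],[[0,0.06,0],[0,0,0],-1],[[0,0,0],[0,0,0],-1]])

```text
clock: 14.3
position: [0.5709, -0.0199, 0.1984]
ee_rot: [0.973, 0.23, -0.0, 0.002]
ft_force: [-0.4, 0.6, -0.7]
grip_width: -0.001
grasp_force: 0.0
```

```bash
python3 - <<'E'
from h import *
st()
c=cam('top')
cv2.imwrite('pics/p3c.png',cv2.resize(cv2.cvtColor(c['pixels'],cv2.COLOR_RGB2BGR)[150:300,100:300],None,fx=2.5,fy=2.5))
plan([hy(-120,-27,.20,27.2,-1,1),hy(-118,-27,.12,27.2,-1,1)])
E
```

```text
t 14.3 p [ 0.5709 -0.0199  0.1984] F [-0.4  0.6 -0.7] w -0.001 g 0.0 yaw [ 0.894  0.447 -0.001]
[[[0.009,-0.05,0],[0,0,-0.002],-1],[[0.009,-0.05,-0.001],[0,0,-0.002],-1],[[0.01,-0.05,0],[0,0,-0.002],-1],[[0.01,-0.051,-0.001],[0.001,0,-0.002],-1],[[0.009,-0.05,0],[0,0.001,-0.001],-1],[[0,0,0],[0,0,0],-1],[[0.001,0,0.053],[0,0,0],-1],[[0.002,0,0.053],[0,0,0],-1],[[0,0,0],[0,0,0],-1]]
```

View pics/p3c.png

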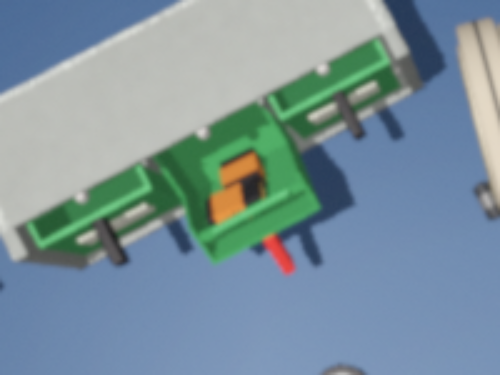

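Both packs are in the bin, with orange at crop (240,168) and (228,205). Now I'll push it shut with the closed fingers beside the tab.

Emit:
move_arm(motion=[[[0.009,-0.05,0],[0,0,-0.002],-1],[[0.009,-0.05,0],[0,0,-0.002],-1],[[0.01,-0.05,0],[0,0,-0.002],-1],[[0.01,-0.051,0],[0,0,-0.002],-1],[[0.009,-0.05,0],[0,0,-0.001],-1],[[0,0,0],[0,0,0],-1],[[0,0,0.053],[0,0,0],-1],[[0.002,0,0.053],[0,0,0],-1],[[0,0,0],[0,0,0],-1]])

```text
clock: 15.25
position: [0.512, 0.1709, 0.1152]
ee_rot: [0.971, 0.238, -0.004, 0.001]
ft_force: [-0.4, -0.1, -0.2]
grip_width: -0.001
grasp_force: 0.0
```

```bash
python3 - <<'E'
from h import *
st();p=manip.get_obs()['position'][:2]-H;print(p@ex,p@ey)
plan([hy(-118,-27,.092,27.2,-1),hy(-60,-27,.096,27.2,-1),hy(-40,-27,.1,27.2,-1,1)],step=.02)
E
```

```text
t 15.25 p [0.512  0.1709 0.1152] F [-0.4 -0.1 -0.2] w -0.001 g 0.0 yaw [ 0.886  0.463 -0.008]
-0.12218505641473122 -0.022544160714258334
[[[0.003,0.003,0.015],[0,0.005,0.004],-1],[[0.003,0.003,0.016],[0,0.005,0.005],-1],[[0.026,0,-0.002],[0,0,0],-1],[[0.026,0,-0.002],[0,0,0],-1],[[0.025,0,-0.001],[0,0,0],-1],[[0.013,0,-0.003],[0,0,0],-1],[[0.014,0,-0.003],[0,0,0],-1],[[0,0,0],[0,0,0],-1]]
```

Emit:
move_arm(motion=[[[0.003,0.003,0.015],[0,0.005,0.004],-1],[[0.003,0.003,0.016],[0,0.005,0.005],-1],[[0.02,0,-0.002],[0,0,0],-1],[[0.02,0,-0.002],[0,0,0],-1],[[0.02,0,-0.001],[0,0,0],-1],[[0.02,0,-0.003],[0,0,0],-1],[[0.02,0,-0.003],[0,0,0],-1],[[0,0,0],[0,0,0],-1]])

```text
clock: 16.05
position: [0.5895, 0.2043, 0.1057]
ee_rot: [0.972, 0.234, 0.005, -0.001]
ft_force: [-0.2, 0.1, 0.7]
grip_width: -0.003
grasp_force: 0.0
```

```bash
python3 - <<'E'
from h import *
st();p=manip.get_obs()['position'][:2]-H;print(p@ex,p@ey)
plan([hy(-24,-27,.106,27.2,-1,1)],step=.007)
E
```

```text
t 16.05 p [0.5895 0.2043 0.1057] F [-0.2  0.1  0.7] w -0.003 g 0.0 yaw [0.89  0.455 0.01 ]
-0.038046992008877956 -0.0282284692732322
[[[0.006,-0.001,0],[0.001,-0.004,-0.001],-1],[[0.006,0,0],[0,-0.004,-0.001],-1],[[0.007,-0.001,0],[0.001,-0.005,-0.001],-1],[[0,0,0],[0,0,0],-1]]
```

Emit:
move_arm(motion=[[[0.006,0,0],[0,-0.004,0],-1],[[0.006,0,0],[0,-0.004,0],-1],[[0.006,0,0],[0,-0.005,0],-1],[[0,0,0],[0,0,0],-1]])

```text
clock: 16.45
position: [0.5999, 0.2096, 0.1049]
ee_rot: [0.972, 0.234, -0.001, 0.001]
ft_force: [-0.1, -0.2, 1.0]
grip_width: -0.003
grasp_force: 0.0
```

Emit:
move_arm(motion=[[[0.004,0,0],[0,0,0],-1],[[0,0,0],[0,0,0],-1]])

```text
clock: 16.65
position: [0.6024, 0.2109, 0.1048]
ee_rot: [0.972, 0.234, -0.001, 0.001]
ft_force: [0.3, 0.7, 0.4]
grip_width: -0.002
grasp_force: 0.0
```

```bash
python3 - <<'E'
from h import *
st();p=manip.get_obs()['position'][:2]-H;print(p@ex,p@ey)
E
```

```text
t 16.65 p [0.6024 0.2109 0.1048] F [0.3 0.7 0.4] w -0.002 g 0.0 yaw [ 0.89   0.455 -0.003]
-0.02349288346773093 -0.028288606329671333
```

Emit:
move_arm(motion=[[[0.003,0,0],[0,0,0],-1],[[0,0,0],[0,0,0],-1]])

```text
clock: 16.85
position: [0.6038, 0.2116, 0.1047]
ee_rot: [0.972, 0.234, -0.002, 0.002]
ft_force: [-4.2, -2.2, 2.7]
grip_width: 0.001
grasp_force: 2.4
```

Emit:
move_arm(motion=[[[0.003,0,0],[0,0,0],-1],[[0,0,0],[0,0,0],-1]])

```text
clock: 17.05
position: [0.6039, 0.2116, 0.1046]
ee_rot: [0.972, 0.234, -0.004, 0.002]
ft_force: [-17.1, -9.1, 11.3]
grip_width: -0.001
grasp_force: 9.3
```

```bash
python3 - <<'E'
from h import *
st();p=manip.get_obs()['position'][:2]-H;print(p@ex,p@ey)
c=cam('top')
cv2.imwrite('pics/p4c.png',cv2.resize(cv2.cvtColor(c['pixels'],cv2.COLOR_RGB2BGR)[150:300,100:300],None,fx=2.5,fy=2.5))
E
```

```text
t 17.05 p [0.6039 0.2116 0.1046] F [-17.1  -9.1  11.3] w -0.001 g 9.341576546430588 yaw [ 0.89   0.456 -0.01 ]
-0.021835682954011768 -0.028316404221721242
```

View pics/p4c.png

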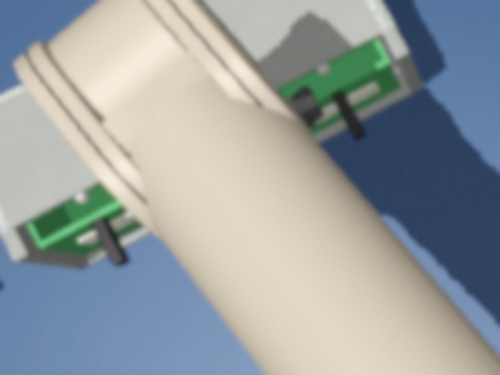

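The arm covers the bin here, but the finger met a hard stop at about 19 N. I'll back off and compare the tab position with the start, heading for the first cell.

Emit:
move_arm(motion=[[[-0.006,0,0],[0,0,0],-1],[[-0.03,0,0],[0,0,0],-1],[[-0.05,0,0],[0,0,0],-1],[[-0.05,0,-0.03],[0,0,0],-1],[[-0.02,0.03,-0.05],[0,0,0],-0.5],[[0,0.055,-0.03],[0,0,0],0],[[-0.02,0.055,0],[0,0,0.05],0.4],[[-0.025,0.055,0],[0,0,0.05],0.4],[[-0.025,0.055,0],[0,0,0.05],0.4],[[-0.025,0.055,0],[0,0,0.05],0.4],[[0,0,0],[0,0,0],0.4]])

```text
clock: 18.2
position: [0.5318, -0.0838, 0.1879]
ee_rot: [0.988, 0.152, -0.002, 0.003]
ft_force: [0.9, -0.2, -0.2]
grip_width: 0.699
grasp_force: 0.0
```

```bash
python3 - <<'E'
from h import *
st()
c=look()
print('tab',blobs(c,(0,150,120),(4,255,255),.144,20,(150,190,230,250)))
s=cam('scene')
for b in blobs(s,(3,60,130),(25,255,255),.008,20,(200,180,340,290)): print(b)
plan([(.425,-.142,.15,10,.5)])
E
```

```text
t 18.2 p [ 0.5318 -0.0838  0.1879] F [ 0.9 -0.2 -0.2] w 0.699 g 0.0 yaw [ 0.954  0.3   -0.004]
packs
{'px': (524, 388), 'a': 92.5, 'c': (217.6, -450.6), 's': (109.0, 6.3), 'an': 88.2}
{'px': (180, 211), 'a': 72.5, 'c': (616.0, 281.6), 's': (19.6, 31.8), 'an': 29.2}
cells
lid [{'px': (370, 240), 'a': 4786.0, 'c': (545.8, -131.1), 's': (126.4, 218.0), 'an': 88.5}]
tab [{'px': (191, 221), 'a': 69.0, 'c': (580.3, 231.6), 's': (37.5, 10.3), 'an': 25.8}]
{'px': (222, 257), 'a': 79.0, 'c': (637.6, -219.2), 's': (42.8, 33.7), 'an': 39.7}
{'px': (313, 219), 'a': 67.0, 'c': (427.7, -135.9), 's': (29.6, 36.5), 'an': 54.4}
{'px': (279, 194), 'a': 54.5, 'c': (389.1, -254.4), 's': (36.1, 33.1), 'an': 40.3}
[[[-0.054,0.013,0.017],[0.001,0.001,0.059],0.5],[[-0.054,0.015,0.017],[0.001,0.001,0.059],0.5],[[-0.053,0.017,0.017],[0.001,0.001,0.059],0.5]]
```

Tab is back exactly where it began, at (191,221), so the bin has clicked shut. Cells are unmoved.

Emit:
move_arm(motion=[[[-0.054,0.013,0.017],[0,0,0.059],0.6],[[-0.054,0.015,0.017],[0,0,0.059],0.6],[[-0.053,0.017,0.017],[0,0,0.059],0.6],[[0,0,0],[0,0,0],0.6]])

```text
clock: 18.7
position: [0.4203, -0.1425, 0.1484]
ee_rot: [0.996, 0.086, -0.003, 0.002]
ft_force: [0.4, -0.0, -0.2]
grip_width: 0.799
grasp_force: 0.0
```

```bash
python3 - <<'E'
from h import *
st()
s=cam('scene')
for b in blobs(s,(3,60,130),(25,255,255),.008,20,(200,180,340,290)): print(b)
plan([(.425,-.142,.005,10,.6),(.425,-.142,.005,10,-.9,5)])
E
```

```text
t 18.7 p [ 0.4203 -0.1425  0.1484] F [ 0.4 -0.  -0.2] w 0.799 g 0.0 yaw [ 0.985  0.172 -0.007]
{'px': (222, 257), 'a': 81.0, 'c': (637.6, -219.2), 's': (42.8, 33.7), 'an': 39.7}
{'px': (313, 219), 'a': 60.5, 'c': (431.2, -137.4), 's': (29.4, 28.4), 'an': 33.3}
{'px': (278, 195), 'a': 46.0, 'c': (393.0, -255.0), 's': (28.9, 30.5), 'an': 32.8}
[[[0.001,0,0.048],[0.001,0.001,0],0.6],[[0.001,0,0.048],[0.001,0.001,0],0.6],[[0,0.001,0.049],[0.001,0.002,0.001],0.6],[[0.001,0,0.048],[0.001,0.001,0],0.6],[[0,0,0],[0,0,0],-0.9],[[0,0,0],[0,0,0],-0.9],[[0,0,0],[0,0,0],-0.9],[[0,0,0],[0,0,0],-0.9],[[0,0,0],[0,0,0],-0.9],[[0,0,0],[0,0,0],-0.9]]
```

Emit:
move_arm(motion=[[[0.002,0,0.048],[0,0.001,0],0.6],[[0.001,0,0.048],[0,0.001,0],0.6],[[0.001,0,0.049],[0,0.002,0],0.6],[[0.001,0,0.048],[0.003,0.001,0],0.6],[[0,0,0],[0,0,0],-0.9],[[0,0,0],[0,0,0],-0.9],[[0,0,0],[0,0,0],-0.9],[[0,0,0],[0,0,0],-0.9],[[0,0,0],[0,0,0],-0.9],[[0,0,-0.05],[0,0,0],-0.9],[[0,0,-0.05],[0,0,0],-0.9],[[0,0,-0.05],[0,0,0],-0.9]])

```text
clock: 19.95
position: [0.4285, -0.1406, 0.1205]
ee_rot: [0.996, 0.089, 0.001, 0.0]
ft_force: [1.2, -1.2, -1.7]
grip_width: 0.367
grasp_force: 59.6
```

```bash
python3 - <<'E'
from h import *
st()
plan([(.514+.018,-.381+.012,.15,0,-.9,1),(.532,-.369,.08,0,-.9,1)])
E
```

```text
t 19.95 p [ 0.4285 -0.1406  0.1205] F [ 1.2 -1.2 -1.7] w 0.367 g 59.59993243217468 yaw [0.984 0.176 0.002]
[[[0.014,0.054,-0.006],[0,-0.001,0.038],-0.9],[[0.015,0.054,-0.007],[0,0,0.038],-0.9],[[0.017,0.053,-0.006],[0,-0.001,0.037],-0.9],[[0.018,0.053,-0.007],[0,0,0.038],-0.9],[[0.02,0.052,-0.006],[0.001,-0.001,0.037],-0.9],[[0.022,0.051,-0.007],[0,0,0.038],-0.9],[[0,0,0],[0,0,0],-0.9],[[0,0,0.047],[0,0,0],-0.9],[[0,0,0.046],[0,0,0],-0.9],[[0,0,0],[0,0,0],-0.9]]
```

Emit:
move_arm(motion=[[[0.014,0.054,-0.006],[0,0,0.038],-0.9],[[0.015,0.054,-0.007],[0,0,0.038],-0.9],[[0.017,0.053,-0.006],[0,0,0.037],-0.9],[[0.018,0.053,-0.007],[0,0,0.038],-0.9],[[0.02,0.052,-0.006],[0,0,0.037],-0.9],[[0.022,0.051,-0.007],[0,0,0.038],-0.9],[[0,0,0],[0,0,0],-0.9],[[0,0,0.047],[0,0,0],-0.9],[[0,0,0.046],[0,0,0],-0.9],[[0,0,0],[0,0,0],-0.9]])

```text
clock: 20.95
position: [0.5294, -0.3678, 0.0741]
ee_rot: [1.0, -0.0, -0.002, -0.002]
ft_force: [-0.8, 1.0, -0.9]
grip_width: 0.358
grasp_force: 59.7
```

```bash
python3 - <<'E'
from h import *
st();c=cam('top','t1');look(c)
plan([(.532,-.369,.078,0,.3,2),(.532,-.369,.15,0,.3),(.385,-.258,.12,0,.6)])
E
```

```text
t 20.95 p [ 0.5294 -0.3678  0.0741] F [-0.8  1.  -0.9] w 0.358 g 59.67376470565796 yaw [ 1.    -0.    -0.004]
packs
{'px': (363, 388), 'a': 134.0, 'c': (228.6, -103.6), 's': (213.8, 6.3), 'an': 88.2}
{'px': (504, 386), 'a': 118.0, 'c': (221.1, -405.9), 's': (63.1, 10.5), 'an': 88.2}
{'px': (180, 211), 'a': 74.0, 'c': (615.8, 282.1), 's': (19.6, 32.9), 'an': 29.2}
{'px': (546, 148), 'a': 113.0, 'c': (741.6, -531.2), 's': (11.4, 80.0), 'an': 86.5}
cells
{'px': (432, 312), 'a': 168.0, 'c': (385.1, -258.1), 's': (30.5, 32.3), 'an': 87.6}
{'px': (410, 197), 'a': 161.5, 'c': (636.7, -219.3), 's': (32.7, 31.6), 'an': 43.2}
lid [{'px': (338, 233), 'a': 2148.0, 'c': (561.0, -59.4), 's': (114.6, 115.3), 'an': 43.8}]
[[[0.001,0.001,-0.001],[-0.003,0.001,0],0.3],[[0,0,0],[0,0,0],0.3],[[0,0,0],[0,0,0],0.3],[[0,0,-0.048],[0,0,0],0.3],[[0,0,-0.048],[0,0,0],0.3],[[-0.039,-0.03,0.008],[0,0,0],0.6],[[-0.039,-0.03,0.008],[0,0,0],0.6],[[-0.039,-0.029,0.008],[0,0,0],0.6],[[-0.039,-0.03,0.008],[0,0,0],0.6],[[-0.04,-0.029,0.008],[0,0,0],0.6]]
```

Emit:
move_arm(motion=[[[0,0,0],[0,0,0],0.3],[[0,0,0],[0,0,0],0.3],[[0,0,0],[0,0,0],0.3],[[0,0,-0.05],[0,0,0],0.3],[[0,0,-0.05],[0,0,0],0.3],[[-0.039,-0.03,0.008],[0,0,0],0.6],[[-0.039,-0.03,0.008],[0,0,0],0.6],[[-0.039,-0.029,0.008],[0,0,0],0.6],[[-0.039,-0.03,0.008],[0,0,0],0.6],[[-0.039,-0.029,0.008],[0,0,0],0.6],[[0,0,0],[0,0,0],0.6]])

```text
clock: 22.1
position: [0.3822, -0.2561, 0.1221]
ee_rot: [1.0, -0.0, -0.001, 0.0]
ft_force: [0.8, -0.0, 0.0]
grip_width: 0.8
grasp_force: 0.0
```

```bash
python3 - <<'E'
from h import *
st();s=cam('scene')
for b in blobs(s,(3,60,130),(25,255,255),.008,20,(200,180,340,290)): print(b)
plan([(.385,-.258,.005,0,.6),(.385,-.258,.005,0,-.9,4),(.385,-.258,.12,0,-.9)])
E
```

```text
t 22.1 p [ 0.3822 -0.2561  0.1221] F [ 0.8 -0.   0. ] w 0.8 g 0.0 yaw [ 1.    -0.    -0.002]
{'px': (222, 257), 'a': 80.0, 'c': (637.6, -219.2), 's': (42.8, 33.7), 'an': 39.7}
{'px': (280, 194), 'a': 59.0, 'c': (386.3, -251.7), 's': (31.3, 38.1), 'an': 64.9}
[[[0,0,0.053],[0.001,0,0],0.6],[[0,0,0.052],[0.001,0,0],0.6],[[0.001,0,0.053],[0.001,-0.001,0],0.6],[[0,0,0],[0,0,0],-0.9],[[0,0,0],[0,0,0],-0.9],[[0,0,0],[0,0,0],-0.9],[[0,0,0],[0,0,0],-0.9],[[0,0,0],[0,0,0],-0.9],[[0,0,-0.051],[0,0,0],-0.9],[[0,0,-0.051],[0,0,0],-0.9],[[0,0,-0.052],[0,0,0],-0.9]]
```

Emit:
move_arm(motion=[[[0.001,0.001,0.053],[0,0,0],0.6],[[0.001,0,0.052],[0,0,0],0.6],[[0.001,0,0.052],[0,0,0],0.6],[[0,0,0],[0,0,0],-0.9],[[0,0,0],[0,0,0],-0.9],[[0,0,0],[0,0,0],-0.9],[[0,0,0],[0,0,0],-0.9],[[0,0,0],[0,0,0],-0.9],[[0,0,-0.051],[0,0,0],-0.9],[[0,0,-0.051],[0,0,0],-0.9],[[0,0,-0.051],[0,0,0],-0.9]])

```text
clock: 23.25
position: [0.3882, -0.259, 0.1222]
ee_rot: [1.0, -0.0, 0.001, 0.0]
ft_force: [0.6, -0.6, -0.5]
grip_width: 0.359
grasp_force: 59.6
```

```bash
python3 - <<'E'
from h import *
st()
plan([(.495,-.372,.13,0,-.9,1),(.495,-.372,.08,0,-.9,1)])
E
```

```text
t 23.25 p [ 0.3882 -0.259   0.1222] F [ 0.6 -0.6 -0.5] w 0.359 g 59.615267515182495 yaw [ 1.    -0.     0.003]
[[[0.036,0.038,-0.002],[0,-0.001,0],-0.9],[[0.035,0.038,-0.003],[0,-0.001,0],-0.9],[[0.036,0.037,-0.003],[0.001,-0.001,0],-0.9],[[0.035,0.038,-0.002],[0,0,0],-0.9],[[0,0,0],[0,0,0],-0.9],[[0,0,0.033],[0,0,0],-0.9],[[0,0,0.034],[0,0,0],-0.9],[[0,0,0],[0,0,0],-0.9]]
```

Emit:
move_arm(motion=[[[0.036,0.038,-0.003],[0,0,0],-0.9],[[0.035,0.038,-0.003],[0,0,0],-0.9],[[0.036,0.038,-0.003],[0,0,0],-0.9],[[0.035,0.038,-0.003],[0,0,0],-0.9],[[0,0,0],[0,0,0],-0.9],[[0,0,0.033],[0,0,0],-0.9],[[0,0,0.033],[0,0,0],-0.9],[[0,0,0],[0,0,0],-0.9]])

```text
clock: 24.05
position: [0.4927, -0.372, 0.0771]
ee_rot: [1.0, -0.0, -0.001, -0.001]
ft_force: [-0.2, 0.4, -0.7]
grip_width: 0.361
grasp_force: 59.7
```

```bash
python3 - <<'E'
from h import *
st();look()
p=manip.get_obs()['position']
plan([(*p,0,.2,2),(p[0],p[1],.15,0,.3),(.636,-.219,.14,0,.6)])
E
```

```text
t 24.05 p [ 0.4927 -0.372   0.0771] F [-0.2  0.4 -0.7] w 0.361 g 59.693525433540344 yaw [ 1.    -0.    -0.002]
packs
{'px': (368, 388), 'a': 158.0, 'c': (228.3, -114.3), 's': (231.0, 6.3), 'an': 88.2}
{'px': (504, 386), 'a': 142.5, 'c': (221.1, -406.0), 's': (80.5, 10.5), 'an': 88.2}
{'px': (180, 211), 'a': 74.0, 'c': (615.8, 282.1), 's': (19.6, 32.9), 'an': 29.2}
{'px': (548, 188), 'a': 60.5, 'c': (649.0, -527.8), 's': (6.8, 87.6), 'an': 86.5}
{'px': (546, 148), 'a': 117.0, 'c': (741.7, -531.2), 's': (11.4, 79.9), 'an': 86.6}
cells
{'px': (410, 197), 'a': 163.5, 'c': (636.7, -219.3), 's': (32.7, 31.6), 'an': 43.2}
lid [{'px': (338, 233), 'a': 2151.0, 'c': (561.0, -59.4), 's': (114.7, 115.2), 'an': 43.6}]
[[[0,0,0],[-0.002,0,0],0.2],[[0,0,0],[0,0,0],0.2],[[0,0,0],[0,0,0],0.2],[[0,0,-0.047],[0,0,0],0.3],[[0,0,-0.048],[0,0,0],0.3],[[0.038,-0.041,0.003],[0,0,0],0.6],[[0.038,-0.041,0.003],[0,0,0],0.6],[[0.038,-0.041,0.003],[0,0,0],0.6],[[0.038,-0.041,0.002],[0,0,0],0.6],[[0.038,-0.041,0.003],[0,0,0],0.6]]
```

Emit:
move_arm(motion=[[[0,0,0],[0,0,0],0.2],[[0,0,0],[0,0,0],0.2],[[0,0,0],[0,0,0],0.2],[[0,0,-0.048],[0,0,0],0.3],[[0,0,-0.048],[0,0,0],0.3],[[0.038,-0.041,0.003],[0,0,0],0.6],[[0.038,-0.041,0.003],[0,0,0],0.6],[[0.038,-0.041,0.003],[0,0,0],0.6],[[0.038,-0.041,0.003],[0,0,0],0.6],[[0.038,-0.041,0.003],[0,0,0],0.6],[[0,0,0],[0,0,0],0.6]])

```text
clock: 25.2
position: [0.6404, -0.2116, 0.1407]
ee_rot: [1.0, 0.004, 0.002, -0.002]
ft_force: [-0.3, 1.3, 0.2]
grip_width: 0.802
grasp_force: 0.0
```

```bash
python3 - <<'E'
from h import *
st();s=cam('scene')
for b in blobs(s,(3,60,130),(25,255,255),.008,20,(200,180,340,290)): print(b)
plan([(.636,-.219,.005,0,.6),(.636,-.219,.005,0,-.9,4),(.636,-.219,.14,0,-.9)])
E
```

```text
t 25.2 p [ 0.6404 -0.2116  0.1407] F [-0.3  1.3  0.2] w 0.802 g 0.0 yaw [1.    0.008 0.004]
{'px': (223, 258), 'a': 76.0, 'c': (636.7, -215.0), 's': (35.1, 37.1), 'an': 64.1}
[[[-0.001,0.001,0.045],[-0.001,-0.001,0.002],0.6],[[-0.001,0.001,0.045],[0,-0.001,0.001],0.6],[[-0.001,0.002,0.045],[-0.001,-0.001,0.002],0.6],[[-0.001,0.001,0.046],[0,0,0.001],0.6],[[0,0,0],[0,0,0],-0.9],[[0,0,0],[0,0,0],-0.9],[[0,0,0],[0,0,0],-0.9],[[0,0,0],[0,0,0],-0.9],[[0,0,0],[0,0,0],-0.9],[[0,0,-0.045],[0,0,0],-0.9],[[0,0,-0.045],[0,0,0],-0.9],[[0,0,-0.045],[0,0,0],-0.9]]
[[[0,0,-0.045],[0,0,0],-0.9]]
```

Emit:
move_arm(motion=[[[-0.001,0.003,0.045],[0,0,0.002],0.6],[[-0.001,0.003,0.045],[0,0,0.001],0.6],[[-0.001,0.002,0.045],[0,0,0.002],0.6],[[-0.001,0.001,0.046],[0,0,0.001],0.6],[[0,0,0],[0,0,0],-0.9],[[0,0,0],[0,0,0],-0.9],[[0,0,0],[0,0,0],-0.9],[[0,0,0],[0,0,0],-0.9],[[0,0,0],[0,0,0],-0.9],[[0,0,-0.05],[0,0,0],-0.9],[[0,0,-0.05],[0,0,0],-0.9],[[0,0,-0.05],[0,0,0],-0.9]])

```text
clock: 26.45
position: [0.6342, -0.2261, 0.1193]
ee_rot: [1.0, -0.003, 0.001, 0.0]
ft_force: [1.1, -0.0, -0.5]
grip_width: 0.364
grasp_force: 59.5
```

```bash
python3 - <<'E'
from h import *
st()
plan([(.515,-.390,.13,0,-.9,1),(.515,-.398,.08,0,-.9,1)])
E
```

```text
t 26.45 p [ 0.6342 -0.2261  0.1193] F [ 1.1 -0.  -0.5] w 0.364 g 59.487149119377136 yaw [ 1.    -0.005  0.002]
[[[-0.032,0.044,-0.003],[0,-0.001,-0.001],-0.9],[[-0.031,0.044,-0.003],[0,-0.001,-0.001],-0.9],[[-0.032,0.044,-0.003],[0,0,-0.001],-0.9],[[-0.032,0.044,-0.003],[0,-0.001,-0.002],-0.9],[[-0.031,0.043,-0.002],[0,0,-0.001],-0.9],[[0,0,0],[0,0,0],-0.9],[[0,0.005,0.033],[0,0,0],-0.9],[[0,0.006,0.033],[0,0,0],-0.9],[[0,0,0],[0,0,0],-0.9]]
```

Emit:
move_arm(motion=[[[-0.032,0.044,-0.003],[0,0,0],-0.9],[[-0.031,0.044,-0.003],[0,0,0],-0.9],[[-0.032,0.044,-0.003],[0,0,0],-0.9],[[-0.032,0.044,-0.003],[0,0,0],-0.9],[[-0.031,0.043,-0.003],[0,0,0],-0.9],[[0,0,0],[0,0,0],-0.9],[[0,0.005,0.033],[0,0,0],-0.9],[[0,0.005,0.033],[0,0,0],-0.9],[[0,0,0],[0,0,0],-0.9]])

```text
clock: 27.35
position: [0.513, -0.3968, 0.076]
ee_rot: [1.0, -0.003, -0.001, -0.001]
ft_force: [0.0, 1.0, -0.5]
grip_width: 0.364
grasp_force: 59.5
```

```bash
python3 - <<'E'
from h import *
st()
c=cam('top');print([b for b in blobs(c,(0,0,190),(180,75,255),.010,1200,(280,190,400,290))])
p=manip.get_obs()['position']
plan([(*p,0,.2,2),(p[0],p[1],.16,0,.3),(.562,-.1,.16,0,.3)])
E
```

```text
t 27.35 p [ 0.513  -0.3968  0.076 ] F [ 0.   1.  -0.5] w 0.364 g 59.523632526397705 yaw [ 1.    -0.006 -0.002]
[{'px': (338, 233), 'a': 2142.0, 'c': (561.0, -59.4), 's': (114.6, 115.3), 'an': 43.8}]
[[[0,0,0],[-0.002,0,-0.007],0.2],[[0,0,0],[0,0,0],0.2],[[0,0,0],[0,0,0],0.2],[[0,0,-0.055],[0,0,0],0.3],[[0,0,-0.054],[0,0,0],0.3],[[0.009,-0.057,0],[0,0,0],0.3],[[0.009,-0.056,0],[0,0,0],0.3],[[0.009,-0.057,0],[0,0,0],0.3],[[0.009,-0.056,0],[0,0,0],0.3],[[0.009,-0.057,0],[0,0,0],0.3],[[0.009,-0.056,0],[0,0,0],0.3],[[0.01,-0.057,0],[0,0,0],0.3]]
```

Emit:
move_arm(motion=[[[0,0,0],[0,0,0],0.2],[[0,0,0],[0,0,0],0.2],[[0,0,0],[0,0,0],0.2],[[0,0,-0.055],[0,0,-0.003],0.3],[[0,0,-0.055],[0,0,-0.003],0.3],[[0.009,-0.06,0],[0,0,0],0.2],[[0.009,-0.06,0],[0,0,0],0.2],[[0.009,-0.06,0],[0,0,0],0.2],[[0.009,-0.06,0],[0,0,0],0.2],[[0.009,-0.06,0],[0,0,0],0.2],[[0.009,-0.06,0],[0,0,0],0],[[0.009,-0.06,0],[0,0,0],0]])

```text
clock: 28.6
position: [0.5622, -0.0805, 0.162]
ee_rot: [1.0, -0.0, 0.001, 0.0]
ft_force: [0.1, 0.4, -0.1]
grip_width: 0.501
grasp_force: 0.0
```

```bash
python3 - <<'E'
from h import *
st()
c=cam('top'); s=cam('scene')
for n,q,b in(('t',c,(440,210,530,290)),('s',s,(160,155,240,230))):
    im=cv2.cvtColor(q['pixels'],cv2.COLOR_RGB2BGR)[b[1]:b[3],b[0]:b[2]]
    cv2.imwrite(f'pics/pot{n}.png',cv2.resize(im,None,fx=5,fy=5,interpolation=cv2.INTER_CUBIC))
im=np.zeros((400,850,3),np.uint8);A=cv2.imread('pics/pott.png');B=cv2.imread('pics/pots.png')
im[:400,:450]=A;im[:375,450:850]=B;cv2.imwrite('pics/pot2.png',im)
plan([(.561,-.0594,.08,0,0)])
E
```

```text
t 28.6 p [ 0.5622 -0.0805  0.162 ] F [ 0.1  0.4 -0.1] w 0.501 g 0.0 yaw [ 1.    -0.001  0.003]
[[[-0.001,-0.01,0.055],[-0.002,-0.002,0.006],0],[[-0.002,-0.009,0.055],[-0.001,-0.003,0.006],0]]
```

View pics/pot2.png

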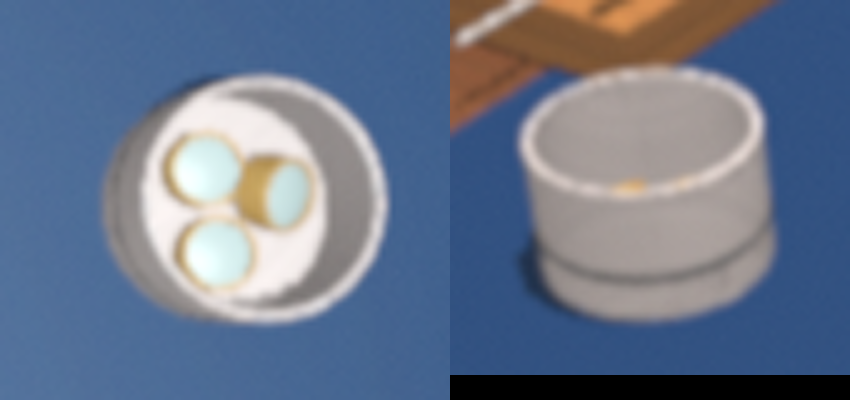

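Both views show all three cells in the pot, two flat and one on its edge, well below the rim. The rim centre at about (492.7,249.2) in the top view agrees with the scene view. Now the lid.

Emit:
move_arm(motion=[[[-0.001,-0.014,0.055],[0,0,0.006],0],[[-0.001,-0.014,0.055],[0,0,0.006],0],[[0,0,0],[0,0,0],0]])

```text
clock: 29.0
position: [0.5575, -0.0598, 0.0747]
ee_rot: [1.0, -0.004, -0.003, -0.001]
ft_force: [0.0, -0.4, -0.2]
grip_width: 0.501
grasp_force: 0.0
```

```bash
python3 - <<'E'
from h import *
st()
c=cam('top')
e=[ray(c,u,v,.066) for u,v in((468.2,249.2),(517.2,249.2),(492.7,224.2),(492.7,274.2))];print(np.round(e,4)); P=(e[0]+e[1]+e[2]+e[3])/4;print(P)
s=cam('scene');e=[ray(s,u,v,.066) for u,v in((160+(519-450)/5,181),(160+(766-450)/5,181),(198.4,155+13-.4),(198.4,155+39-.4))];print(np.round(e,4),np.mean(e,0))
plan([(.561,-.0594,.017,0,0,1)],step=.03)
E
```

```text
t 29.0 p [ 0.5575 -0.0598  0.0747] F [ 0.  -0.4 -0.2] w 0.501 g 0.0 yaw [ 1.    -0.008 -0.006]
[[ 0.5158 -0.3287  0.066 ]
 [ 0.5133 -0.4328  0.066 ]
 [ 0.5673 -0.3834  0.066 ]
 [ 0.4622 -0.378   0.066 ]]
[ 0.5146362  -0.38074684  0.066     ]
[[ 0.543  -0.4238  0.066 ]
 [ 0.485  -0.334   0.066 ]
 [ 0.4714 -0.4168  0.066 ]
 [ 0.5519 -0.346   0.066 ]] [ 0.51283618 -0.38017188  0.066     ]
[[[0,-0.001,0.028],[0,-0.001,-0.004],0],[[0,-0.001,0.028],[0,0,-0.004],0],[[0,-0.001,0.028],[0,-0.001,-0.004],0],[[0,0,0],[0,0,0],0]]
```

Emit:
move_arm(motion=[[[0,-0.001,0.028],[0,0,-0.004],0],[[0,-0.001,0.028],[0,0,-0.004],0],[[0,0,0.02],[0,0,-0.004],0],[[0,0,0],[0,0,0],0]])

```text
clock: 29.5
position: [0.5607, -0.0606, 0.0215]
ee_rot: [1.0, -0.001, 0.0, 0.0]
ft_force: [0.5, -0.7, 0.9]
grip_width: 0.499
grasp_force: 0.0
```

```bash
python3 - <<'E'
from h import *
st()
s=cam('scene');st()
b=(250,215,370,305)
cv2.imwrite('pics/lid1.png',cv2.resize(cv2.cvtColor(s['pixels'],cv2.COLOR_RGB2BGR)[b[1]:b[3],b[0]:b[2]],None,fx=5,fy=5,interpolation=cv2.INTER_CUBIC))
plan([(.561,-.0594,.017,0,0,1)],step=.03)
E
```

```text
t 29.5 p [ 0.5607 -0.0606  0.0215] F [ 0.5 -0.7  0.9] w 0.499 g 0.0 yaw [ 1.    -0.001  0.001]
t 29.55 p [ 0.5612 -0.0604  0.0224] F [0.  0.2 0.3] w 0.497 g 0.0 yaw [ 1.    -0.001  0.002]
[[[0,-0.001,0.007],[0,-0.002,-0.001],0],[[0,0,0],[0,0,0],0]]
```

View pics/lid1.png

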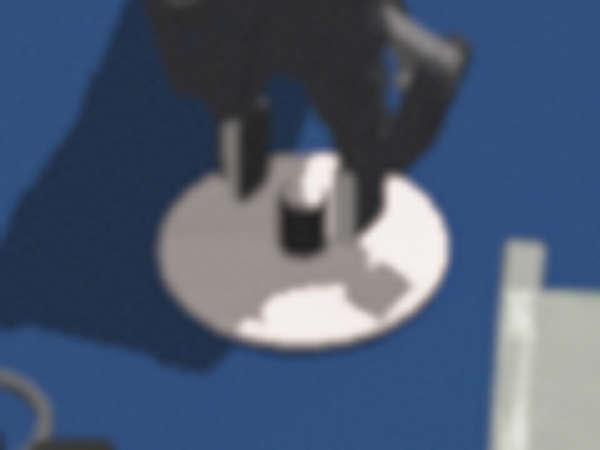

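The fingers stand on either side of the knob at crop (300,225), clear of the flange. Closing and lifting.

Emit:
move_arm(motion=[[[0,-0.001,0.007],[0,0,0],0],[[0,0,0],[0,0,0],-1],[[0,0,0],[0,0,0],-1],[[0,0,0],[0,0,0],-1],[[0,0,0],[0,0,0],-1],[[0,0,0],[0,0,0],-1],[[0,0,-0.02],[0,0,0],-1],[[0,0,-0.05],[0,0,0],-1],[[0,0,-0.05],[0,0,0],-1],[[0,0,-0.05],[0,0,0],-1],[[0,0,0],[0,0,0],-1]], newtons=90)

```text
clock: 30.65
position: [0.5635, -0.0587, 0.1502]
ee_rot: [1.0, -0.0, 0.005, 0.001]
ft_force: [-0.3, -0.5, -1.7]
grip_width: 0.191
grasp_force: 88.4
```

```bash
python3 - <<'E'
from h import *
s=cam('scene');c=cam('top');st()
cv2.imwrite('pics/lid2.png',cv2.resize(cv2.cvtColor(s['pixels'],cv2.COLOR_RGB2BGR)[140:300,220:420],None,fx=3,fy=3,interpolation=cv2.INTER_CUBIC))
plan([(.5139,-.3805,.15,0,-1,1)])
E
```

```text
t 30.75 p [ 0.5609 -0.0591  0.1452] F [-0.1 -0.2 -2.6] w 0.194 g 88.34380513988435 yaw [ 1.    -0.001  0.003]
[[[-0.008,0.054,-0.001],[0,-0.001,0],-1],[[-0.008,0.054,-0.001],[0,0,0],-1],[[-0.008,0.053,-0.001],[0,-0.001,0],-1],[[-0.008,0.054,-0.001],[0,0,0],-1],[[-0.008,0.053,-0.001],[0,-0.001,0],-1],[[-0.007,0.054,0],[0,0,0],-1],[[-0.008,0.053,-0.001],[0,-0.001,0],-1],[[-0.007,0.054,0],[0.001,0,-0.001],-1],[[0,0,0],[0,0,0],-1]]
```

View pics/lid2.png

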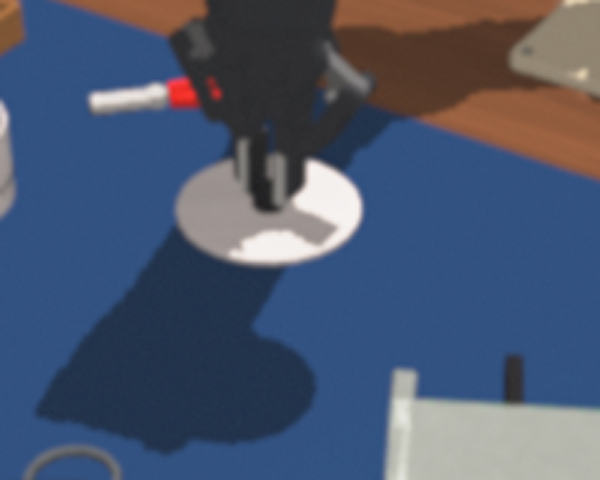

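The lid hangs level, with its flange centred at crop (269,211).

Emit:
move_arm(motion=[[[-0.008,0.054,-0.001],[0,0,0],-1],[[-0.008,0.054,-0.001],[0,0,0],-1],[[-0.008,0.053,-0.001],[0,0,0],-1],[[-0.008,0.054,-0.001],[0,0,0],-1],[[-0.008,0.053,0],[0,0,0],-1],[[-0.008,0.054,0],[0,0,0],-1],[[-0.008,0.053,0],[0,0,0],-1],[[-0.007,0.054,0],[0,0,0],-1],[[0,0,0],[0,0,0],-1],[[0,0,0],[0,0,0],-1]])

```text
clock: 31.75
position: [0.512, -0.3812, 0.145]
ee_rot: [1.0, -0.001, -0.0, -0.001]
ft_force: [-0.8, 1.2, -2.0]
grip_width: 0.194
grasp_force: 88.5
```

```bash
python3 - <<'E'
from h import *
s=cam('scene');st()
e=[ray(s,u,v,.138) for u,v in((278,210),(340.7,210),(309.3,192),(309.3,228))];print('lid at lift',np.mean(e,0))
cv2.imwrite('pics/lid3.png',cv2.resize(cv2.cvtColor(s['pixels'],cv2.COLOR_RGB2BGR)[90:240,130:290],None,fx=4,fy=4,interpolation=cv2.INTER_CUBIC))
plan([(.5139,-.3805,.09,0,-1,1)],step=.02)
E
```

```text
t 31.8 p [ 0.5128 -0.3798  0.1454] F [ 0.   0.6 -1.3] w 0.189 g 88.51157651748508 yaw [ 1. -0. -0.]
lid at lift [ 0.56093961 -0.0606362   0.138     ]
[[[0.001,0,0.025],[-0.001,0,0],-1],[[0,0.001,0.024],[-0.001,0,0],-1],[[0.001,0,0.025],[-0.001,0,0],-1],[[0,0,0],[0,0,0],-1]]
```

View pics/lid3.png

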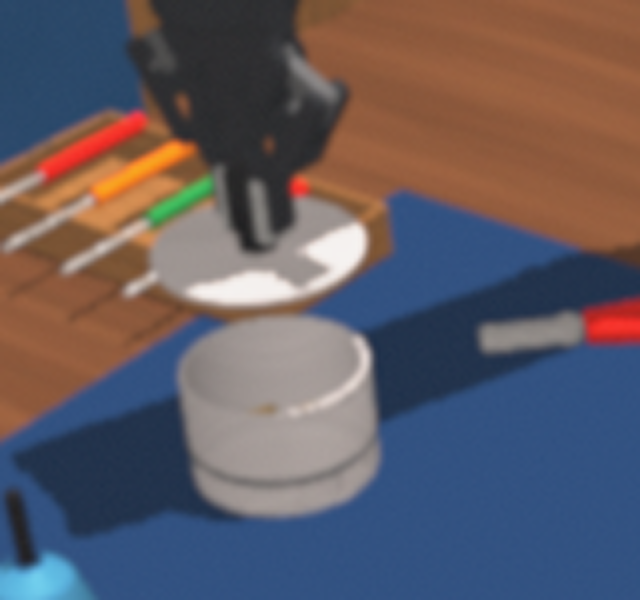

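The lid hangs over the pot; the sideways offset in the view (crop 258 against 276) matches the perspective of the height difference. Lowering it.

Emit:
move_arm(motion=[[[0.001,0,0.025],[0,0,0],-1],[[0,0.001,0.025],[0,0,0],-1],[[0.001,0,0.022],[0,0,0],-1],[[0,0,0],[0,0,0],-1],[[0,0,0.006],[0,0,0],-1],[[0,0,0.004],[0,0,0],-1],[[0,0,0],[0,0,0],-1]])

```text
clock: 32.5
position: [0.5149, -0.3815, 0.0855]
ee_rot: [1.0, -0.0, 0.001, 0.0]
ft_force: [-0.1, -0.1, -1.8]
grip_width: 0.194
grasp_force: 88.5
```

```bash
python3 - <<'E'
from h import *
st()
plan([(.5139,-.3805,.0775,0,-1,1)],step=.004)
E
```

```text
t 32.5 p [ 0.5149 -0.3815  0.0855] F [-0.1 -0.1 -1.8] w 0.194 g 88.51174116600305 yaw [ 1.    -0.     0.002]
[[[0,0,0.004],[0,-0.001,0],-1],[[-0.001,-0.001,0.003],[0,-0.001,0],-1],[[0,0,0.004],[0,0,-0.001],-1],[[0,0,0],[0,0,0],-1]]
```

Emit:
move_arm(motion=[[[-0.001,-0.001,0.003],[0,0,0],-1],[[0,0,0.003],[0,0,0],-1],[[0,0,0.003],[0,0,0],-1],[[0,0,0],[0,0,0],-1],[[0,0,0],[0,0,0],-1]])

```text
clock: 33.0
position: [0.514, -0.3808, 0.0785]
ee_rot: [1.0, -0.0, 0.001, -0.0]
ft_force: [-0.3, 0.1, -2.1]
grip_width: 0.19
grasp_force: 88.5
```

Emit:
move_arm(motion=[[[0,0,0.002],[0,0,0],-1],[[0,0,0],[0,0,0],-1],[[0,0,0],[0,0,0],-1]])

```text
clock: 33.3
position: [0.5142, -0.3809, 0.0774]
ee_rot: [1.0, -0.0, 0.001, 0.0]
ft_force: [-0.8, 0.3, 2.1]
grip_width: 0.19
grasp_force: 88.9
```

```bash
python3 - <<'E'
from h import *
st()
E
```

```text
t 33.3 p [ 0.5142 -0.3809  0.0774] F [-0.8  0.3  2.1] w 0.19 g 88.92918082885444 yaw [ 1.    -0.001  0.002]
```

Contact began right at the seated height. Releasing and retreating.

Emit:
move_arm(motion=[[[0,0,0],[0,0,0],-0.3],[[0,0,0],[0,0,0],0],[[0,0,0],[0,0,0],0],[[0,0,0],[0,0,0],0],[[0,0,-0.02],[0,0,0],0],[[0,0,-0.05],[0,0,0],0],[[0,0,-0.05],[0,0,0],0],[[0,-0.06,-0.03],[0,0,0],0],[[0,-0.06,0],[0,0,0],0],[[0,-0.06,0],[0,0,0],0],[[0,-0.06,0],[0,0,0],0],[[-0.03,-0.03,0],[0,0,0],0]])

```text
clock: 34.5
position: [0.4932, -0.1734, 0.1908]
ee_rot: [1.0, 0.003, 0.002, -0.0]
ft_force: [-0.6, 0.5, 0.9]
grip_width: 0.499
grasp_force: 0.0
```

```bash
python3 - <<'E'
from h import *
st();c=cam('top');s=cam('scene')
print('tab',blobs(c,(0,150,120),(4,255,255),.144,20,(150,190,230,250)))
print('lid z.070',blobs(c,(0,0,170),(180,80,255),.070,1000,(440,200,540,300)))
f=lambda q,b,k:cv2.resize(cv2.cvtColor(q['pixels'],cv2.COLOR_RGB2BGR)[b[1]:b[3],b[0]:b[2]],None,fx=k,fy=k,interpolation=cv2.INTER_CUBIC)
im=np.zeros((560,800,3),np.uint8)
A=f(s,(150,130,250,240),4);im[:A.shape[0],:400]=A
B=f(c,(440,200,540,300),4)[:400];im[:400,400:800]=B
cv2.imwrite('pics/fin.png',im[:440])
st()
E
```

```text
t 34.5 p [ 0.4932 -0.1734  0.1908] F [-0.6  0.5  0.9] w 0.499 g 0.0 yaw [1.    0.006 0.004]
tab [{'px': (191, 221), 'a': 65.5, 'c': (580.3, 231.6), 's': (37.5, 10.3), 'an': 25.8}]
lid z.070 [{'px': (480, 256), 'a': 5661.5, 'c': (499.7, -352.1), 's': (169.2, 179.4), 'an': 87.5}]
t 34.6 p [ 0.4905 -0.1745  0.1907] F [ 0.4 -0.2  1.2] w 0.498 g 0.0 yaw [1.    0.005 0.001]
```

View pics/fin.png

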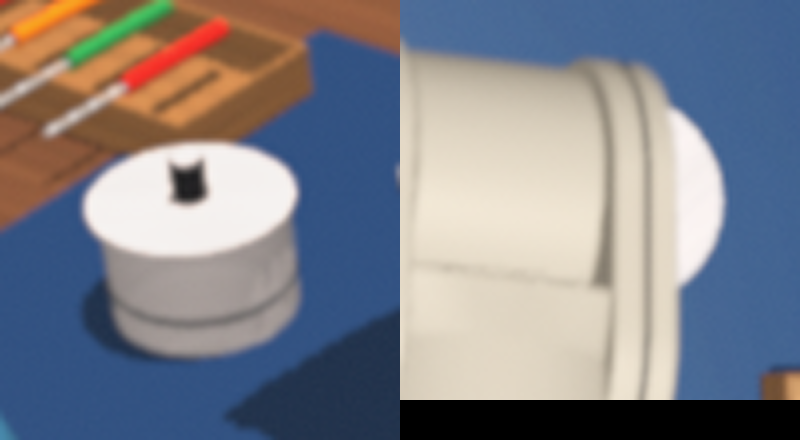

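The lid sits on the pot, knob up, flange from (83) to (298) around the rim and looking level; the arm hides most of it in the top view. I'll move clear and check by numbers.

Emit:
move_arm(motion=[[[0,-0.06,0],[0,0,0],0],[[0,-0.06,0],[0,0,0],0],[[-0.02,-0.06,0],[0,0,0],0],[[-0.02,-0.06,0],[0,0,0],0],[[0,0,0],[0,0,0],0]])

```text
clock: 35.1
position: [0.4607, 0.0073, 0.1907]
ee_rot: [1.0, 0.004, 0.001, 0.0]
ft_force: [-0.7, -1.0, 0.4]
grip_width: 0.5
grasp_force: 0.0
```

```bash
python3 - <<'E'
from h import *
st();c=cam('top');s=cam('scene')
for z in(.070,.074): print('lid top',z,[b for b in blobs(c,(0,0,190),(180,75,255),z,1000,(440,200,540,300))])
for z in(.066,.070,.074): print('lid scene',z,[(b['c'],b['s'],b['px']) for b in blobs(s,(0,0,200),(180,60,255),z,1000,(150,130,250,240))])
print('tab',blobs(c,(0,150,120),(4,255,255),.144,20,(150,190,230,250)))
print('orange',blobs(c,(8,80,150),(30,255,255),.06,30,(150,180,230,240)))
h=cv2.cvtColor(s['pixels'],cv2.COLOR_RGB2HSV)
E
```

```text
t 35.1 p [0.4607 0.0073 0.1907] F [-0.7 -1.   0.4] w 0.5 g 0.0 yaw [1.    0.008 0.003]
lid top 0.07 [{'px': (494, 250), 'a': 2186.0, 'c': (513.9, -381.1), 's': (111.7, 111.8), 'an': 43.0}]
lid top 0.074 [{'px': (494, 250), 'a': 2186.0, 'c': (513.7, -379.7), 's': (111.3, 111.4), 'an': 43.0}]
lid scene 0.066 [((509.5, -386.7), (110.7, 112.3), (197, 180))]
lid scene 0.07 [((514.1, -382.1), (110.1, 111.7), (197, 180))]
lid scene 0.074 [((518.7, -377.4), (109.5, 111.0), (197, 180))]
tab [{'px': (191, 221), 'a': 65.5, 'c': (580.3, 231.6), 's': (37.5, 10.3), 'an': 25.8}]
orange [{'px': (180, 211), 'a': 72.5, 'c': (610.4, 271.6), 's': (18.8, 30.6), 'an': 29.2}]
```

```bash
python3 -c "
from h import *
print(order.hand_in())"
```

```text
the job is handed in; nothing more can be done
None
```

I handed the job in. Both packs are in the red-tab bin, which I read as clicked shut because its tab is back at its starting position. All three lens cells are in the pot, and its lid measures seated, centred and level in both camera views. The hand-in returned no verdict.

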